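# Proof-pull a snap hook on the bench pull gauge

### The arm

A 6-joint arm with a two-finger parallel gripper is mounted at the origin on a cart in front of the work surface, level with it; the furniture and walls round the work are solid. World frame = base frame: x ahead of the robot, y to its left, z up, the work surface at z = 0. Lengths are in m, angles in rad, forces in N, time in s.
With the tool pointing down it reaches from about 0.375 to 0.9 m from the base axis. Payload 3.1 kg.
Tool frame: the origin (TCP) lies at the very end of the fingers, on their centre line; the grasp point (between the pads) lies 19 mm behind it (robot.hold_point_z is the z of the grasp point in the tool frame, in m); z points along the fingers, y is the direction in which the jaws open and shut (so a half turn about z gives the same grasp; the last joint's range is limited). The gripper opens to 87 mm and grips with 3 to 60 N. Pads are 19 mm wide; open, the fingers measure 117 mm over their backs; the gripper's body (75 mm by 190 mm) begins 51 mm behind the grasp point.
Start: joints at [-1.51, 0.527, 1.433, -0, 1.181, -0.178], TCP at [0.148, -0.607, 0.19] pointing down, gripper open.
Joint ranges: [-3.08, 3.08], [-0.75, 2.2], [0.22, 2.44], [-1.43, 4.57], [0, 2.65], [-2.85, 2.85]. Speed limits (rad/s): [2.79, 2.79, 3.14, 3.14, 3.14, 3.14].

### API

Orientations are given as a unit quaternion [x, y, z, w].
In Python, from rig import robot, viewer, spotter gives the robot as it stands.
- The arm moves only by the shell command python3 -m crank 'ROWS' [FORCE]. ROWS is text: rows parted by semicolons, each of 7 numbers parted by spaces: the turn, a rotation vector about the tool's x, y, z in units of 5 degrees (1.0 is 5 degrees), then the shift along the tool's x, y, z in units of 40 mm (1.0 is 40 mm), then the gripper's target within -1 to 1 (shut at 1, half-way at 0, fully open at -1). A call has 1 to 5 rows; each row shifts and turns the pose as measured when the row begins, along the tool's axes as they then stand; what a row does not reach is not made up. A row lasts 1/8 s, in which the tool goes at most 62.5 mm and 10.7 degrees, less where a joint would pass 70% of its speed; a pose out of reach is approached as far as the arm can. A call is refused whole if a number of a shift passes 1 or a number of a turn 1, either way. A call with a gripper value outside its range is refused whole. The fingers move at their own pace and stop on an object; FORCE is the grip in N (left out, the last holds). Time passes only in rows, so rows that do not move let the fingers close. It gives the time, the measured TCP pose, the force and the opening at its end, in the units of the state.
- robot.get_obs(): the state, without advancing time (a new reading comes with each control period).
- viewer.camera(name): name is "scene" or "side" or "wrist"; returns a dict with "img" (480x640x3 uint8, red, green, blue), "camera_matrix" (3x3 intrinsics, pixels), "xyz" and "attitude" of the camera in the world. Camera axes: x right, y down, z forward; pixel columns grow to the right and rows downward; lengths in m; the calibration is good to about 2 mm. A picture is of the moment at which its call begins. There is no depth.
- robot.hand_in(): hands the job in, once; it reports no verdict.
Trained networks look in a picture, given as the dict that the camera call returned (one of the last four; its "shot" number tells which), for a name from the list of things; names that differ only in an ending like _2 or _b are one class to them, and where a whole thing is asked for, a point or a joint stands for the part that bears it (a point fixed in the world has none). Each returns a list of dicts, best first, with "score" (0 to 1); they miss things now and then, are a little off and sometimes report something else, mostly with a low value. They report only what shows in the picture. A call takes as long as a camera call.
- spotter.boxes_of(name, picture): "at" ([x, y, z] in m, in the coordinates of the camera as it stood for that picture, good to about 4 mm: the middle of the surface that is visible of it).
The state is a dict: "time": time; "q": joint angles; "joint_velocities": joint speeds; "joint_torque": joint torques, N m; "position": TCP position; "tool_rot": TCP orientation; "ft_force": force on the tool from outside, world axes, zero at the start; "moment": the same for the moment, N m; "grip_width": finger opening in m.
Only numpy, scipy, OpenCV 4.12 (cv2) and the standard library are available. Lean on these libraries where they do the work, as an engineer would, in place of code of your own. Each camera call takes 0.05 s, during which the arm holds its last target.

### The job

Proof-pull the snap hook that lies on the bench: clip it into the pull gauge's steel ring so that its sprung gate snaps shut behind the ring, then draw it straight back, gate shut, until the red pointer stands in the middle of the green band (15 N), and hold it there for two seconds to see that it keeps the ring. Ease the pointer gently back to zero with the hook still clipped on, then press the gate in, take the hook off the ring and lay it flat, not dropped, in the wide empty compartment of the wooden tray. Never pull the gauge into its red band, and leave the oil can, the tin, the loupe and the hook already in the tray where they are.

Things in the scene. Friction and masses are not known exactly. Their poses are not given: they have to be found in the camera images.
- snap_hook: Steel snap hook to test, flat on the bench, z up: 166 mm long, 12 thick, 0.2 kg. Origin on its underside; x to the rounded bow, y to its left. Loop of 12 mm bar: spine's outer face y=+26 (x -12 to 56 mm), bow end x=82 (inner radius 14 about x=56,y=0), nose tip x=46,y=-20. Brass 9 mm gate rod closes the -y side from its hinge x=-14,y=-20 to the nose. Loop 28 mm wide inside.
- hook_shank (a point): Middle of the hook's shank, the place to grip for pulling: a block with flat sides 24 mm apart (hook y), 12 mm high, hook x = -58 to -21 mm; this point is at x = -42, y = 0, 6 mm above the underside. Behind it a strap eye ends at x = -84 mm.
- snap_hook_gate (a joint): Gate of the hook, rad: 0 = shut, grows as its free end swings inward (hook +y), stop at 0.5 (gate end then at hook x=39, y=+9 mm; about 18 mm free between nose and gate, enough for the ring's wire at hook x=39). Its spring needs 3.5 N (start) to 6.5 N (stop) at the stud, half that near the tip. The ring can also push it in.
- gate_stud (a point): Tip of the round stud on the shut gate: hook x=12, y=-30.5, 6 mm above the underside (point fixed to the hook's body). Pinching with one finger on the stud and one on the spine opposite (57 mm over both) swings the gate to its stop (then 44 mm) and holds the hook near its centre of mass; opening the fingers lets the gate snap shut.
- pull_gauge: Bench pull gauge, bolted down: bed 90 mm wide with flat top 32 mm above the bench and a 12 mm groove down its middle; a hook can lie flat on it. Origin on the bench under the ring's outer bar at zero; x along the bed towards the grey head (x 98 to 232 mm, 78 wide, top 84 mm above the bench), y left, z up. Bed from x=-183 to 247 mm. Pull along -x.
- ring_bar (a point): Middle of the ring's upright outer bar, which the hook's bow bears on: 39 mm above the bench, 7 above the bed; moves with the ring. The ring, of 8 mm wire, stands in the gauge's x-z plane: it runs 58 mm from this bar in +x to its rod; top wire centred 58, bottom wire 20 mm above the bench. Opening 50 mm long, 30 high.
- pull_ring (a joint): Pull: travel of ring, rod and red pointer along the gauge's -x, m. 0 = no pull; spring 500 N/m (0.030 = 15 N), stop 0.050. The pointer crosses a white scale on the head: a tick each 2.5 N, green band 0.024 to 0.036 (12 to 18 N), red band from 0.044 (22 N). Let go under load, it flies back.
- wood_tray: Fixed open wooden tray 220 (x) x 300 (y) x 55 mm, walls 12, inner floor 6 mm above the bench; origin at the centre of its underside. A divider 44 mm high at y=20 to 30 mm parts it: wide empty compartment x -98 to 98, y -138 to 20 mm; the narrow one (y 30 to 138) holds a tested hook.
- passed_hook: A like snap hook, already tested, in the narrow compartment of the tray; origin as on the other. Leave alone.
- oil_can: Cream oil can with a long spout, 62 mm across, 151 mm high, origin at the centre of its base. Leave alone.
- grease_tin: Round tin with a lid, 64 mm across, 40 mm high, origin at the centre of its base. Leave alone.
- loupe: Folding loupe lying flat, 33 x 68 x 18 mm. Leave alone.

How it is judged:
By the outcome, as a careful person would: the job done as asked, in the order asked, and still so for the second after the job is handed in, with the robot touching nothing.
It also fails if it takes over 69 s, if anything falls off the work surface, if the arm or the gripper's body presses on something with over 40 N, if the wrist force passes 120 N, or if a joint passes its speed limit or range.

## Working session

There is one attempt and no reset: what is moved stays moved. The work goes in short steps, Python scripts to look and compute and a shell command to move; the robot and the scene stay as the last step left them, time stands still between calls to the robot, and variables do not carry over. Pictures are saved under pics/ and viewed, and the job is handed in when it is done.

```bash
ls; mkdir -p pics
cat > h.py <<'E'
import numpy as np, cv2
from scipy.spatial.transform import Rotation as R
from rig import robot, viewer, spotter
def pic(cam,fn=None):
    p=viewer.camera(cam)
    if fn: cv2.imwrite('pics/'+fn+'.png',p['img'][:,:,::-1])
    return p
def Rc(p):
    a=np.array(p['attitude'],float)
    return a if a.shape==(3,3) else R.from_quat(a).as_matrix()
def find(name,p,n=2):
    o=[]
    for d in spotter.boxes_of(name,p)[:n]:
        w=Rc(p)@np.array(d['at'])+np.array(p['xyz']); px=p['camera_matrix']@np.array(d['at']); px=px[:2]/px[2]
        print(name,round(d['score'],2),'w',w.round(4),'px',px.round(0)); o.append(w)
    return o
def ray(p,u,v,z):
    d=Rc(p)@np.linalg.inv(p['camera_matrix'])@np.array([u,v,1.]); c=np.array(p['xyz'])
    return c+d*(z-c[2])/d[2]
def proj(p,w):
    c=Rc(p).T@(np.array(w)-np.array(p['xyz'])); q=p['camera_matrix']@c; return q[:2]/q[2]
def st():
    o=robot.get_obs(); print('t',round(o['time'],3),'pos',np.round(o['position'],4),'rv',R.from_quat(o['tool_rot']).as_matrix().round(3).tolist(),'F',np.round(o['ft_force'],1),'w',round(o['grip_width'],4),'q',np.round(o['q'],2)); return o
E
python3 - <<'E'
from h import *
st()
for c in ['scene','side','wrist']:
    p=pic(c,c+'0'); print(c,p['xyz'],Rc(p).round(3).tolist(),p['camera_matrix'])
    for n in ['snap_hook','hook_shank','gate_stud','pull_gauge','ring_bar','wood_tray','passed_hook','oil_can','grease_tin','loupe']: find(n,p)
st()
E
```

```text
pics
t 0.0 pos [ 0.1484 -0.6063  0.189 ] rv [[0.971, 0.238, -0.0], [0.238, -0.971, 0.002], [0.0, -0.002, -1.0]] F [-0.3 -0.1 -0. ] w 0.0869 q [-1.51  0.53  1.43  0.    1.18 -0.18]
scene [-0.14839144  0.81090484  0.47743829] [[-0.645, -0.351, 0.679], [-0.764, 0.293, -0.574], [0.003, -0.889, -0.457]] [[496.58961864   0.         321.31678442]
 [  0.         496.58961864 238.0847915 ]
 [  0.           0.           1.        ]]
snap_hook 0.65 w [0.4564 0.1752 0.0151] px [369. 245.]
hook_shank 0.78 w [0.4604 0.1737 0.0072] px [368. 247.]
gate_stud 0.77 w [0.461  0.1739 0.0121] px [368. 245.]
gate_stud 0.4 w [0.4898 0.1643 0.0096] px [361. 239.]
pull_gauge 0.87 w [0.641  0.0638 0.0314] px [347. 196.]
pull_gauge 0.6 w [0.4943 0.484  0.0285] px [222. 285.]
ring_bar 0.8 w [0.6578 0.0458 0.0518] px [348. 184.]
ring_bar 0.44 w [0.4928 0.4863 0.0284] px [221. 286.]
wood_tray 0.79 w [0.4922 0.4859 0.0278] px [222. 286.]
passed_hook 0.65 w [0.4548 0.529  0.0159] px [210. 312.]
grease_tin 0.63 w [0.3181 0.1671 0.0347] px [427. 261.]
loupe 0.79 w [0.3057 0.2329 0.0109] px [407. 288.]
loupe 0.42 w [0.
[... 440 characters left out ...]
2. 220.]
ring_bar 0.61 w [0.6592 0.0534 0.0506] px [288. 211.]
wood_tray 0.61 w [0.4836 0.4839 0.0281] px [249. 298.]
passed_hook 0.65 w [0.4542 0.5192 0.0233] px [251. 311.]
oil_can 0.67 w [0.6489 0.2122 0.0432] px [257. 232.]
grease_tin 0.83 w [0.3288 0.1645 0.0396] px [392. 250.]
wrist [ 0.22666209 -0.58777461  0.38507387] [[0.237, -0.93, -0.282], [-0.971, -0.227, -0.07], [0.001, 0.29, -0.957]] [[384.01111087   0.         311.1137202 ]
 [  0.         384.01111087 241.41515233]
 [  0.           0.           1.        ]]
t 1.65 pos [ 0.1485 -0.6071  0.19  ] rv [[0.971, 0.238, -0.0], [0.238, -0.971, 0.0], [-0.0, -0.0, -1.0]] F [-0.2 -0.2  0.3] w 0.0873 q [-1.51  0.53  1.43 -0.    1.18 -0.18]
```

View pictures.

View pics/scene0.png

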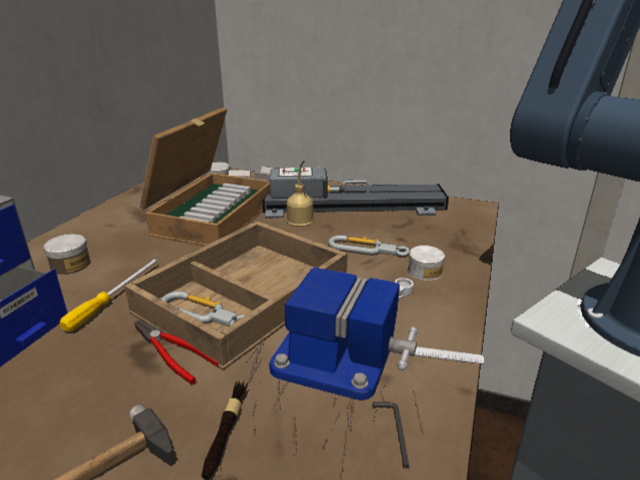

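View pics/side0.png

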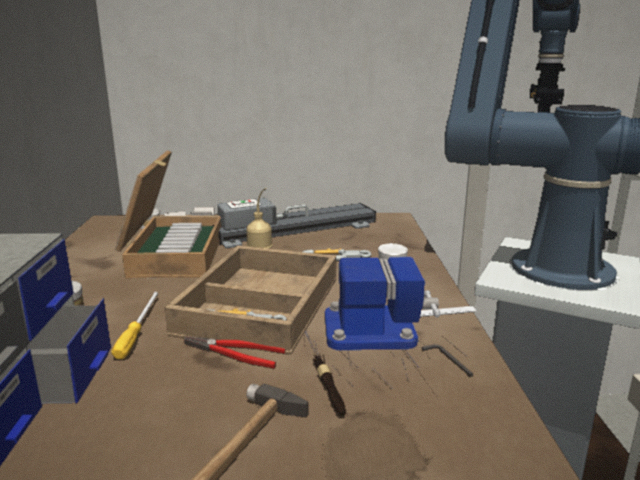

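Run:
```python
from h import *
import cv2
p=pic('scene')
for n,u,v,z in [('bow',329,241,.006),('eye',408,252,.006),('bedend near',446,193,.032),('bed corner lo',446,206,.02),('bed left lo',266,207,.032),('ringbar',372,184,.039),('rod',342,185,.039),('headfront',328,178,.06),('trayNear',226,335,.055),('trayR',347,255,.055),('trayTop',258,224,.055),('trayL',130,291,.055)]:
    print(n,ray(p,u,v,z).round(3))
im=p['img'][140:300,200:480,::-1]; cv2.imwrite('pics/crop1.png',cv2.resize(im,None,fx=2.8,fy=2.8,interpolation=cv2.INTER_CUBIC))
```

```text
bow [0.532 0.215 0.006]
eye [0.397 0.126 0.006]
bedend near [ 0.502 -0.129  0.032]
bed corner lo [ 0.47  -0.089  0.02 ]
bed left lo [0.709 0.248 0.032]
ringbar [ 0.645 -0.023  0.039]
rod [0.687 0.038 0.039]
headfront [0.703 0.07  0.06 ]
trayNear [0.343 0.563 0.055]
trayR [0.401 0.287 0.055]
trayTop [0.605 0.337 0.055]
trayL [0.532 0.621 0.055]
```

View pics/crop1.png

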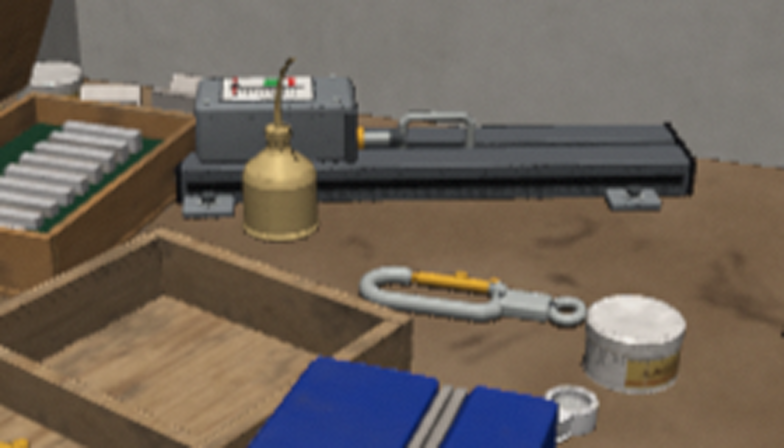

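```bash
python3 -m crank '0 0 0 1 -0.9 -0.3 -1; 0 0 0 1 -0.9 -0.3 -1; 0 0 0 1 -0.9 -0.3 -1; 0 0 0 1 -0.9 -0.3 -1; 0 0 0 1 -0.9 0 -1'; python3 -m crank '0 0 -1 1 -0.9 0 -1; 0 0 -1 1 -0.9 0 -1; 0 0 -1 1 -0.9 0 -1; 0 0 -1 1 -0.9 0 -1'
python3 - <<'E'
from h import *
st()
E
```

```text
time: 2.33
position: [0.3026, -0.3838, 0.2388]
tool_rot: [0.993, 0.116, 0.001, 0.002]
ft_force: [1.7, -0.4, 0.0]
grip_width: 0.0868
time: 2.82
position: [0.4041, -0.1879, 0.2397]
tool_rot: [0.957, 0.291, 0.002, 0.005]
ft_force: [-0.1, 0.4, 1.0]
grip_width: 0.0872
t 2.825 pos [ 0.4041 -0.1879  0.2397] rv [[0.83, 0.557, 0.007], [0.557, -0.83, -0.008], [0.001, 0.01, -1.0]] F [-0.1  0.4  1. ] w 0.0872 q [-0.69  0.21  1.8  -0.    1.12  0.3 ]
```

```bash
python3 -m crank '0 0 0 0.8 -1 0 -1; 0 0 0 0.8 -1 0 -1; 0 0 0 0.8 -1 0 -1; 0 0 0 0.8 -1 0 -1; 0 0 0 0.8 -1 0 -1'; python3 -m crank '0 0 0 0.2 -0.4 0 -1; 0 0 0 0 0 0 -1'
python3 - <<'E'
from h import *
st()
p=pic('wrist','w1')
for n in ['snap_hook','hook_shank','gate_stud']: find(n,p)
E
```

```text
time: 3.45
position: [0.4276, 0.0752, 0.2393]
tool_rot: [0.957, 0.291, 0.005, 0.007]
ft_force: [1.0, -0.8, -0.3]
grip_width: 0.087
time: 3.7
position: [0.425, 0.0967, 0.2394]
tool_rot: [0.956, 0.294, 0.006, 0.007]
ft_force: [0.6, -1.2, -0.6]
grip_width: 0.0871
t 3.7 pos [0.425  0.0967 0.2394] rv [[0.827, 0.563, 0.014], [0.563, -0.827, -0.009], [0.007, 0.016, -1.0]] F [ 0.6 -1.2 -0.6] w 0.0871 q [-0.03  0.2   1.83 -0.01  1.1   0.95]
snap_hook 0.64 w [0.4662 0.1745 0.0082] px [269. 129.]
hook_shank 0.79 w [0.4635 0.175  0.0131] px [267. 131.]
gate_stud 0.64 w [0.4681 0.1714 0.0078] px [272. 129.]
```

View pics/w1.png

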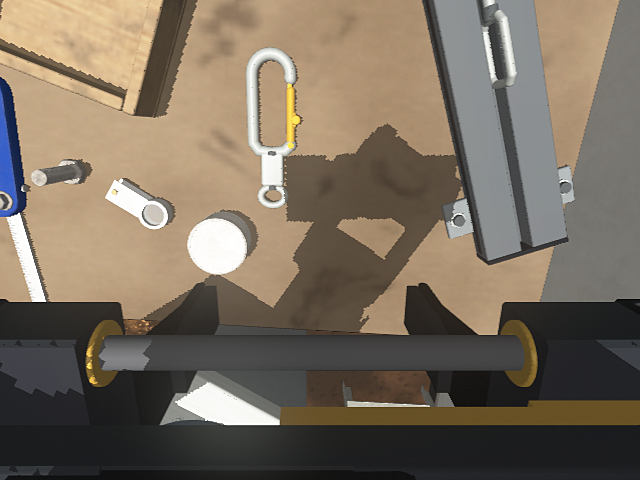

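Run:
```python
from h import *
p=pic('wrist')
im=p['img']; 
cv2.imwrite('pics/c2a.png',cv2.resize(im[30:230,210:330,::-1],None,fx=3,fy=3,interpolation=cv2.INTER_CUBIC))
cv2.imwrite('pics/c2b.png',cv2.resize(im[0:270,410:610,::-1],None,fx=2.2,fy=2.2,interpolation=cv2.INTER_CUBIC))
for n,u,v,z in [('bow',269,47,.006),('eye',271,208,.006),('spineT',247,75,.006),('spineB',247,140,.006),('stud',300,120,.006),('shankL',261,167,.012),('shankR',284,167,.012),('g1',521,247,.032),('g2',462,0,.032),('bedL1',490,262,.032),('bedR1',567,238,.032)]:
    print(n,ray(p,u,v,z).round(4))
```

```text
bow [0.5345 0.2145 0.006 ]
eye [0.3956 0.1243 0.006 ]
spineT [0.4997 0.2192 0.006 ]
spineB [0.4442 0.1856 0.006 ]
stud [0.4933 0.1496 0.006 ]
shankL [0.4291 0.1577 0.012 ]
shankR [0.443 0.137 0.012]
g1 [ 0.5181 -0.1285  0.032 ]
g2 [0.6657 0.0831 0.032 ]
bedL1 [ 0.4855 -0.1114  0.032 ]
bedR1 [ 0.5543 -0.164   0.032 ]
```

View pics/c2a.png

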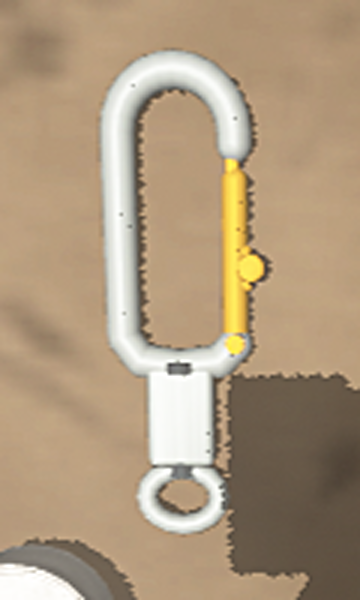

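View pics/c2b.png

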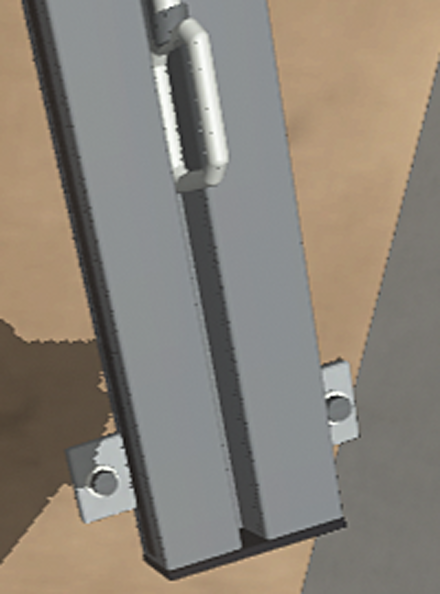

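```bash
cat >> h.py <<'E'
def to(pos,az,o=None):
    o=o or robot.get_obs(); M=R.from_quat(o['tool_rot']).as_matrix(); a=np.radians(az)
    x=np.array([np.cos(a),np.sin(a),0]); z=np.array([0,0,-1.]); T=np.c_[x,np.cross(z,x),z]
    rv=np.degrees(R.from_matrix(M.T@T).as_rotvec())/5
    print('turn',rv.round(2),'shift',(M.T@(np.array(pos)-o['position'])/.04).round(2))
E
python3 - <<'E'
from h import *
to([.432,.1455,.10],33)
E
```

```text
turn [ 0.18 -0.08  0.19] shift [ 0.82 -1.02  3.47]
```

```bash
python3 -m crank '0.18 -0.08 0.19 0.4 -0.5 0.9 -1; 0 0 0 0.4 -0.5 0.9 -1; 0 0 0 0 0 0.9 -1; 0 0 0 0 0 0.6 -1'
python3 - <<'E'
from h import *
st(); to([.432,.1455,.003],33)
p=pic('wrist','w2')
for n,x,y in [('sh',-42,0),('eye',-84,0),('bow',82,0),('stud',12,-30.5),('sp',12,26)]:
    a=np.radians(33); b=np.array([.432,.1455])+.042*np.array([np.cos(a),np.sin(a)])
    w=[b[0]+(x*np.cos(a)-y*np.sin(a))*.001,b[1]+(x*np.sin(a)+y*np.cos(a))*.001,.006]; q=proj(p,w); print(n,q.round(0)); cv2.circle(p['img'],tuple(int(i) for i in q),3,(255,0,0),-1)
cv2.imwrite('pics/w2.png',p['img'][:,:,::-1])
E
```

```text
time: 4.45
position: [0.4373, 0.1423, 0.1064]
tool_rot: [0.96, 0.28, 0.005, 0.002]
ft_force: [0.2, -0.1, 0.4]
grip_width: 0.087
t 4.45 pos [0.4373 0.1423 0.1064] rv [[0.843, 0.537, 0.011], [0.537, -0.844, -0.0], [0.009, 0.006, -1.0]] F [ 0.2 -0.1  0.4] w 0.087 q [ 0.07  0.44  1.93 -0.    0.76  1.08]
turn [ 0.07 -0.1  -0.1 ] shift [-0.09 -0.15  2.58]
sh [303. 235.]
eye [304. 284.]
bow [301.  66.]
stud [342. 166.]
sp [268. 167.]
```

View pics/w2.png

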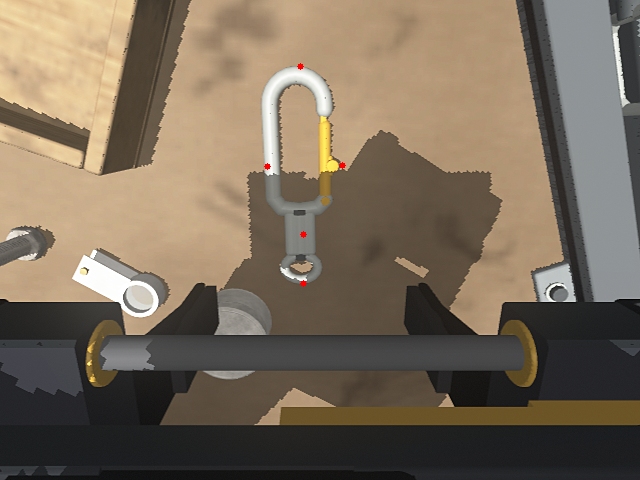

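```bash
python3 -m crank '0.07 -0.1 -0.1 -0.1 -0.18 0.8 -1; 0 0 0 0 0 0.8 -1; 0 0 0 0 0 0.8 -1; 0 0 0 0 0 0 -1';  python3 - <<'E'
from h import *
st(); to([.431,.147,.004],33)
E
```

```text
time: 5.0
position: [0.4326, 0.1427, 0.0071]
tool_rot: [0.96, 0.281, -0.0, -0.0]
ft_force: [-1.2, -0.8, 1.3]
grip_width: 0.0868
t 5.0 pos [0.4326 0.1427 0.0071] rv [[0.842, 0.539, -0.001], [0.539, -0.842, -0.0], [-0.001, -0.0, -1.0]] F [-1.2 -0.8  1.3] w 0.0868 q [ 0.07  0.65  1.99 -0.    0.5   1.07]
turn [-0.    0.01 -0.08] shift [ 0.02 -0.11  0.08]
```

```bash
python3 -m crank '0 0 -0.08 0.02 -0.11 0.08 0; 0 0 0 0 0 0 0.3; 0 0 0 0 0 0 0.6; 0 0 0 0 0 0 1;0 0 0 0 0 0 1' 50; python3 -m crank '0 0 0 0 0 0 1'
python3 - <<'E'
from h import *
st(); pic('wrist','w3')
E
```

```text
time: 5.62
position: [0.4344, 0.1469, 0.008]
tool_rot: [0.959, 0.284, 0.004, 0.001]
ft_force: [0.1, 1.0, -0.2]
grip_width: 0.0453
time: 5.75
position: [0.4345, 0.1469, 0.0081]
tool_rot: [0.959, 0.284, 0.004, 0.001]
ft_force: [-0.1, 0.2, -0.4]
grip_width: 0.0352
t 5.75 pos [0.4345 0.1469 0.0081] rv [[0.839, 0.544, 0.008], [0.544, -0.839, 0.001], [0.007, 0.004, -1.0]] F [-0.1  0.2 -0.4] w 0.0352 q [ 0.08  0.64  1.99 -0.    0.5   1.08]
```

View pics/w3.png

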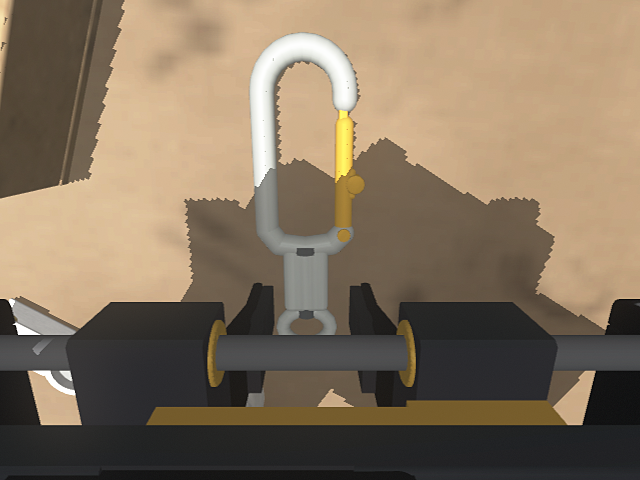

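```bash
python3 -m crank '0 0 0 0 0 0.15 0.2; 0 0 0 0 0 0 0.2' 50
python3 - <<'E'
from h import *
st(); to([.4325,.1469,.003],33)
E
```

```text
time: 6.05
position: [0.4344, 0.1469, 0.0016]
tool_rot: [0.959, 0.284, 0.004, 0.001]
ft_force: [-0.2, 0.5, -0.0]
grip_width: 0.0343
t 6.05 pos [0.4344 0.1469 0.0016] rv [[0.839, 0.544, 0.008], [0.544, -0.839, 0.001], [0.007, 0.004, -1.0]] F [-0.2  0.5 -0. ] w 0.0343 q [ 0.08  0.66  2.   -0.    0.48  1.08]
turn [ 0.04 -0.08 -0.01] shift [-0.04 -0.03 -0.04]
```

```bash
python3 -m crank '0.04 -0.08 0 0 -0.03 -0.05 1; 0 0 0 0 0 0 1; 0 0 0 0 0 0 1; 0 0 0 0 0 0 1' 50
python3 - <<'E'
from h import *
st(); p=pic('wrist','w4')
E
```

```text
time: 6.55
position: [0.4336, 0.148, 0.0035]
tool_rot: [0.959, 0.284, -0.001, 0.0]
ft_force: [-0.7, -0.7, 0.3]
grip_width: 0.0048
t 6.55 pos [0.4336 0.148  0.0035] rv [[0.839, 0.544, -0.001], [0.544, -0.839, -0.0], [-0.001, -0.0, -1.0]] F [-0.7 -0.7  0.3] w 0.0048 q [ 0.08  0.66  1.99 -0.    0.5   1.08]
```

View pics/w4.png

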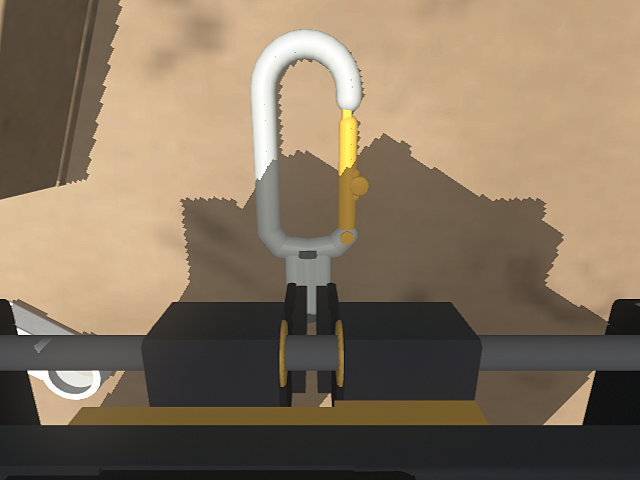

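Run:
```python
from h import *
p=pic('wrist'); o=robot.get_obs(); t=o['position']
print(o['grip_width'],proj(p,t), proj(p,np.array(t)+[0,0,.019]), proj(p,np.array(t)+[0,0,.051]))
cv2.imwrite('pics/c4.png',cv2.resize(p['img'][220:420,220:420,::-1],None,fx=3,fy=3,interpolation=cv2.INTER_CUBIC))
# hook measured
b=ray(p,306,29,.006); print('bow',b); print('shank',ray(p,308,250,.012), 'at -21?')
s=pic('scene'); cv2.imwrite('pics/c4s.png',cv2.resize(s['img'][150:300,280:500,::-1],None,fx=3.5,fy=3.5,interpolation=cv2.INTER_CUBIC))
```

```text
0.0017257423783002186 [310.75905331 278.68001754] [310.74740819 293.30119442] [310.72186606 325.37092673]
bow [0.53455578 0.21593815 0.006     ]
shank [0.44904569 0.15966827 0.012     ] at -21?
```

View pics/c4.png

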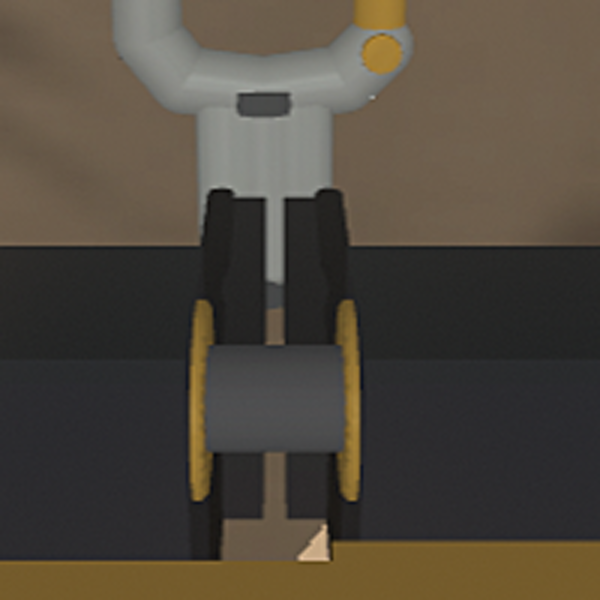

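View pics/c4s.png

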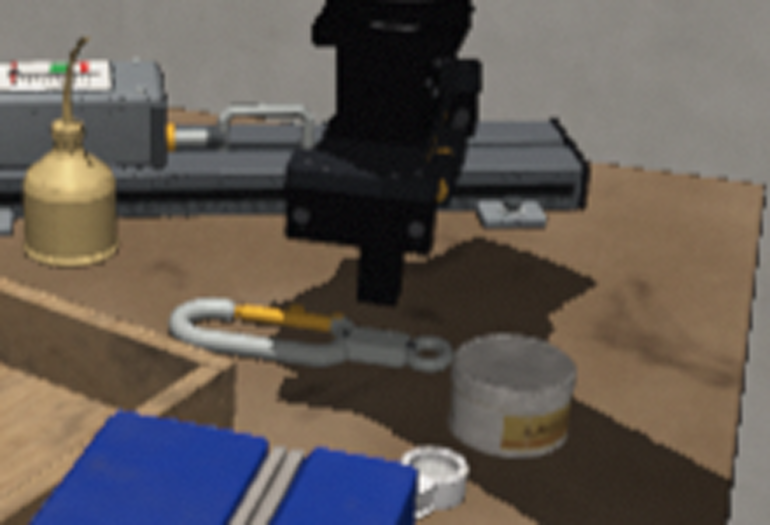

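Run:
```python
from h import *
s=pic('scene'); d=pic('side','s5'); o=st(); t=np.array(o['position'])
for p in (s,d): print([proj(p,t+[0,0,z]).round(1).tolist() for z in (0,.01,.02,.03,.04)])
cv2.imwrite('pics/c5.png',cv2.resize(d['img'][180:300,280:440,::-1],None,fx=4.5,fy=4.5,interpolation=cv2.INTER_CUBIC))
```

```text
t 6.8 pos [0.4336 0.148  0.0035] rv [[0.839, 0.544, -0.001], [0.544, -0.839, -0.0], [-0.001, -0.0, -1.0]] F [-0.6 -0.1  0.4] w 0.0004 q [ 0.08  0.66  1.99 -0.    0.5   1.08]
[[386.4, 249.7], [386.7, 245.2], [387.0, 240.8], [387.4, 236.3], [387.7, 231.7]]
[[351.5, 254.6], [351.6, 250.5], [351.7, 246.4], [351.8, 242.3], [351.8, 238.2]]
```

View pics/c5.png

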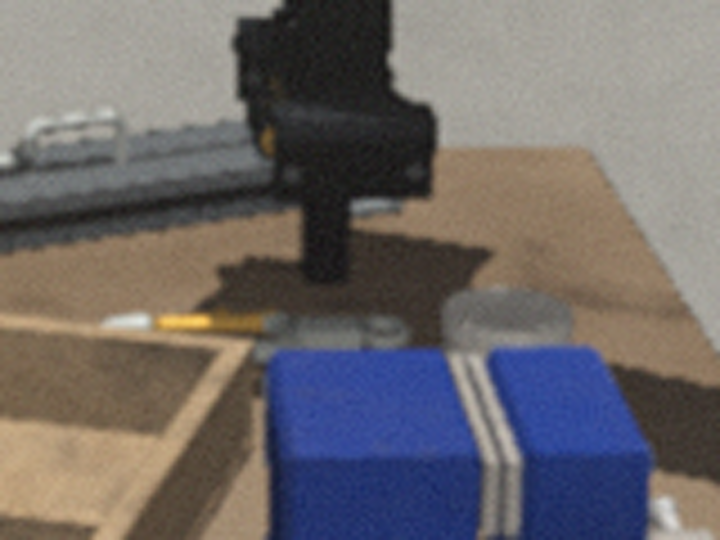

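```bash
python3 -m crank '0 0 0 0 0 0 0; 0 0 0 0 0 0 0; 0 0 0 0 0 0 0; 0 0 0 0 0 0 0'
python3 - <<'E'
from h import *
s=pic('scene'); d=pic('side'); o=st(); t=np.array(o['position'])
a=cv2.resize(s['img'][180:280,330:450],None,fx=4,fy=4,interpolation=cv2.INTER_CUBIC)
b=cv2.resize(d['img'][180:280,290:410],None,fx=4,fy=4,interpolation=cv2.INTER_CUBIC)
cv2.imwrite('pics/c6.png',np.vstack([a[:300],b[:300]])[:,:,::-1])
y=R.from_quat(o['tool_rot']).as_matrix()[:,1]
for p in (s,d): print([proj(p,t+y*sg*.025+[0,0,z]).round(1).tolist() for z in (0,.03) for sg in (1,-1)])
E
```

```text
time: 7.3
position: [0.4335, 0.148, 0.0035]
tool_rot: [0.959, 0.284, -0.001, 0.0]
ft_force: [0.3, 0.4, 0.5]
grip_width: 0.0324
t 7.4 pos [0.4335 0.148  0.0035] rv [[0.839, 0.544, -0.001], [0.544, -0.839, -0.0], [-0.001, -0.0, -1.0]] F [ 0.2  0.1 -0.1] w 0.0395 q [ 0.08  0.66  1.99 -0.    0.5   1.08]
[[388.6, 244.1], [384.1, 255.5], [389.6, 230.9], [385.1, 241.9]]
[[350.0, 250.6], [353.1, 258.7], [350.3, 238.6], [353.3, 246.2]]
```

View pics/c6.png

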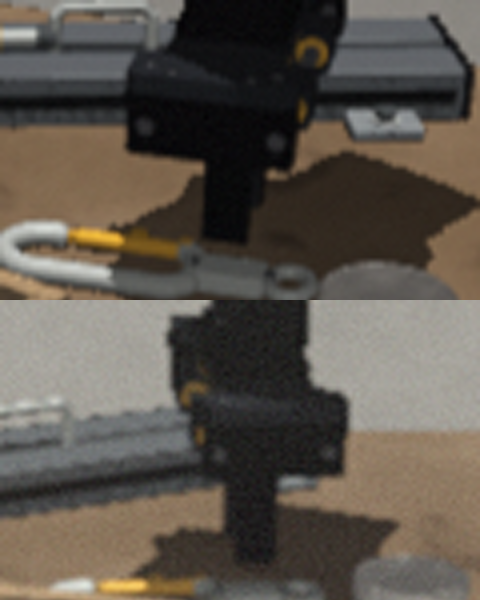

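```bash
python3 -m crank '0 0 0 0 0 0.2 -0.2; 0 0 0 0 0 0 -0.2'
python3 - <<'E'
from h import *
print(robot.hold_point_z, [a for a in dir(robot) if a[0]!='_'])
s=pic('scene'); d=pic('side'); o=st(); t=np.array(o['position'])
a=cv2.resize(s['img'][180:280,330:450],None,fx=4,fy=4,interpolation=cv2.INTER_CUBIC)
b=cv2.resize(d['img'][180:280,290:410],None,fx=4,fy=4,interpolation=cv2.INTER_CUBIC)
cv2.imwrite('pics/c7.png',np.vstack([a[:300],b[:300]])[:,:,::-1])
E
```

```text
time: 7.65
position: [0.4335, 0.148, -0.0051]
tool_rot: [0.959, 0.284, -0.001, 0.0]
ft_force: [1.2, 0.2, -0.4]
grip_width: 0.0505
-0.0187 ['Unreachable', 'get_obs', 'hand_in', 'hold_point_z']
t 7.75 pos [ 0.4339  0.148  -0.0047] rv [[0.839, 0.544, -0.001], [0.544, -0.839, -0.0], [-0.001, 0.0, -1.0]] F [-0.4 -0.1 -0.5] w 0.0515 q [ 0.08  0.67  1.99 -0.    0.48  1.08]
```

View pics/c7.png

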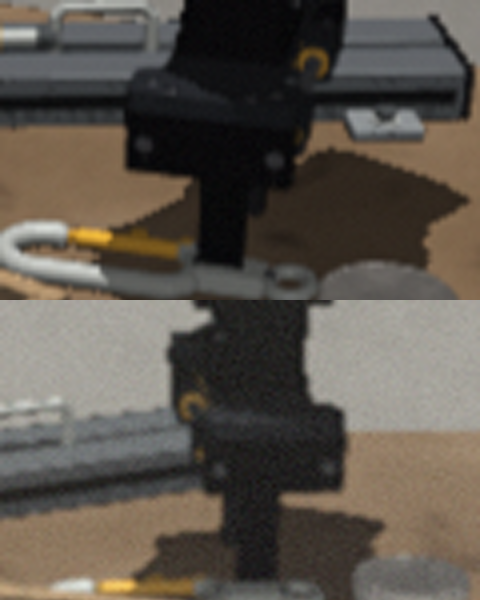

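```bash
python3 -m crank '0 0 0 0 0 0.25 -0.1; 0 0 0 0 0 0.15 -0.1; 0 0 0 0 0 0 -0.1'
python3 - <<'E'
from h import *
s=pic('scene'); d=pic('side'); o=st(); t=np.array(o['position'])
a=cv2.resize(s['img'][180:280,330:450],None,fx=4,fy=4,interpolation=cv2.INTER_CUBIC)
b=cv2.resize(d['img'][180:280,290:410],None,fx=4,fy=4,interpolation=cv2.INTER_CUBIC)
cv2.imwrite('pics/c8.png',np.vstack([a[:320],b[:320]])[:,:590,::-1][:600])
E
```

```text
time: 8.12
position: [0.4339, 0.148, -0.022]
tool_rot: [0.959, 0.284, -0.0, 0.0]
ft_force: [0.5, 0.7, -0.3]
grip_width: 0.0478
t 8.225 pos [ 0.4341  0.148  -0.0216] rv [[0.839, 0.544, 0.0], [0.544, -0.839, -0.0], [-0.0, 0.0, -1.0]] F [ 0.1  0.2 -0. ] w 0.0476 q [ 0.08  0.71  2.   -0.    0.43  1.08]
```

View pics/c8.png

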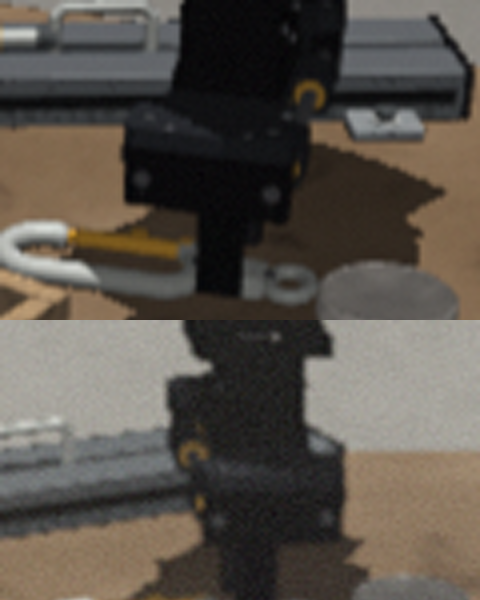

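```bash
python3 -m crank '0 0 0 0 0 0 0.3; 0 0 0 0 0 0 1; 0 0 0 0 0 0 1; 0 0 0 0 0 0 1' 55
python3 - <<'E'
from h import *
st()
E
```

```text
time: 8.72
position: [0.4344, 0.1481, -0.0202]
tool_rot: [0.959, 0.284, 0.001, 0.0]
ft_force: [-0.3, 0.2, 7.6]
grip_width: 0.0159
t 8.725 pos [ 0.4344  0.1481 -0.0202] rv [[0.839, 0.544, 0.001], [0.544, -0.839, -0.0], [0.001, 0.001, -1.0]] F [-0.3  0.2  7.6] w 0.0159 q [ 0.08  0.71  2.   -0.    0.44  1.08]
```

Run:
```python
from h import *
s=pic('scene'); d=pic('wrist'); o=st()
a=cv2.resize(s['img'][200:280,330:450],None,fx=4,fy=4,interpolation=cv2.INTER_CUBIC)
b=cv2.resize(d['img'][220:360,200:420],None,fx=480/220,fy=480/220,interpolation=cv2.INTER_CUBIC)[:280]
cv2.imwrite('pics/c9.png',np.vstack([a,b])[:,:,::-1])
```

```text
t 8.825 pos [ 0.4346  0.1483 -0.0202] rv [[0.839, 0.544, 0.002], [0.544, -0.839, 0.0], [0.002, 0.001, -1.0]] F [-0.6  0.4  9.2] w 0.0079 q [ 0.08  0.71  2.   -0.    0.44  1.08]
```

View pics/c9.png

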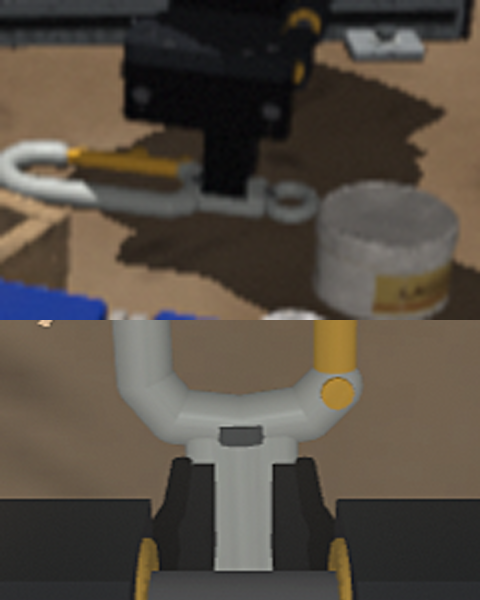

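```bash
python3 -m crank '0 0 0 0 0 -0.15 -0.2; 0 0 0 0 0 0 -0.2; 0 0 0 0 0 0 -0.2; 0 0 0 0 0 0 -0.2'
python3 - <<'E'
from h import *
st(); to([.432,.147,-.029],33)
d=pic('wrist'); o=st()
b=cv2.resize(d['img'][0:360,150:470],None,fx=1.6,fy=1.6,interpolation=cv2.INTER_CUBIC)
cv2.imwrite('pics/c10.png',b[:,:,::-1])
E
```

```text
time: 9.32
position: [0.4349, 0.1482, -0.0136]
tool_rot: [0.959, 0.284, 0.001, 0.0]
ft_force: [-0.1, -0.5, -0.1]
grip_width: 0.0403
t 9.325 pos [ 0.4349  0.1482 -0.0136] rv [[0.839, 0.544, 0.003], [0.544, -0.839, 0.0], [0.002, 0.002, -1.0]] F [-0.1 -0.5 -0.1] w 0.0403 q [ 0.08  0.69  1.99 -0.    0.45  1.08]
turn [ 0.02 -0.03 -0.01] shift [-0.08 -0.01  0.38]
t 9.375 pos [ 0.4349  0.1482 -0.0137] rv [[0.839, 0.544, 0.003], [0.544, -0.839, 0.0], [0.002, 0.001, -1.0]] F [-0.3 -0.3  0.8] w 0.0438 q [ 0.08  0.69  1.99 -0.    0.45  1.08]
```

View pics/c10.png

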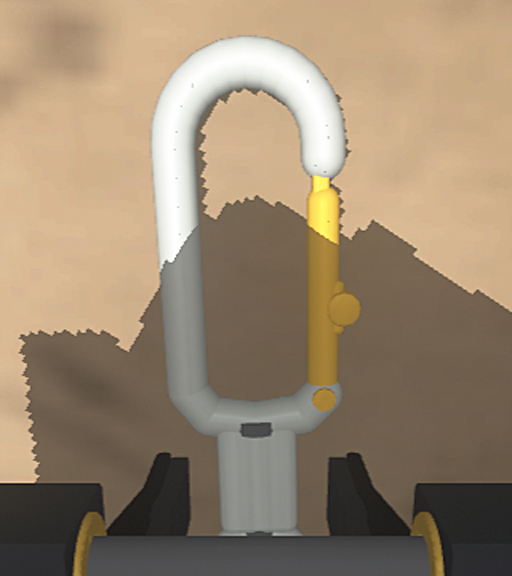

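```bash
python3 -m crank '0 0 0 -0.05 0 0.3 -0.2; 0 0 0 0 0 0.05 -0.2; 0 0 0 0 0 0 -0.2'
python3 - <<'E'
from h import *
st(); to([.432,.147,-.029],33)
E
```

```text
time: 9.75
position: [0.4326, 0.147, -0.0293]
tool_rot: [0.959, 0.284, 0.001, 0.0]
ft_force: [-0.5, 0.6, -0.8]
grip_width: 0.0517
t 9.75 pos [ 0.4326  0.147  -0.0293] rv [[0.839, 0.544, 0.001], [0.544, -0.839, -0.0], [0.001, 0.001, -1.0]] F [-0.5  0.6 -0.8] w 0.0517 q [ 0.08  0.73  2.   -0.    0.41  1.08]
turn [ 0.01 -0.01 -0.01] shift [-0.01 -0.01 -0.01]
```

```bash
python3 -m crank '0 0 0 0 0 0 0.5; 0 0 0 0 0 0 1; 0 0 0 0 0 0 1; 0 0 0 0 0 0 1; 0 0 0 0 0 0 1' 55
python3 - <<'E'
from h import *
st()
E
```

```text
time: 10.38
position: [0.4328, 0.147, -0.0292]
tool_rot: [0.959, 0.284, 0.001, 0.0]
ft_force: [1.1, -0.7, -1.5]
grip_width: 0.0233
t 10.375 pos [ 0.4328  0.147  -0.0292] rv [[0.839, 0.544, 0.002], [0.544, -0.839, -0.0], [0.001, 0.001, -1.0]] F [ 1.1 -0.7 -1.5] w 0.0233 q [ 0.08  0.73  2.   -0.    0.41  1.08]
```

```bash
python3 -m crank '0 0 0 0 0 -0.4 1; 0 0 0 0 0 -0.8 1; 0 0 0 0 0 -0.9 1; 0 0 0 0 0.3 -0.9 1; 0 0 0 0 0.5 -0.3 1'
python3 - <<'E'
from h import *
st(); to([.53,-.03,.09],55)
p=pic('wrist','w11')
E
```

```text
time: 11.0
position: [0.4455, 0.12, 0.1039]
tool_rot: [0.959, 0.285, -0.005, -0.001]
ft_force: [1.6, -0.4, -3.3]
grip_width: 0.0234
t 11.0 pos [0.4455 0.12   0.1039] rv [[0.838, 0.546, -0.01], [0.546, -0.838, -0.001], [-0.009, -0.004, -1.0]] F [ 1.6 -0.4 -3.3] w 0.0234 q [ 0.02  0.46  1.91 -0.    0.78  1.01]
turn [-0.07  0.09 -4.38] shift [-0.28  4.3   0.33]
```

View pics/w11.png

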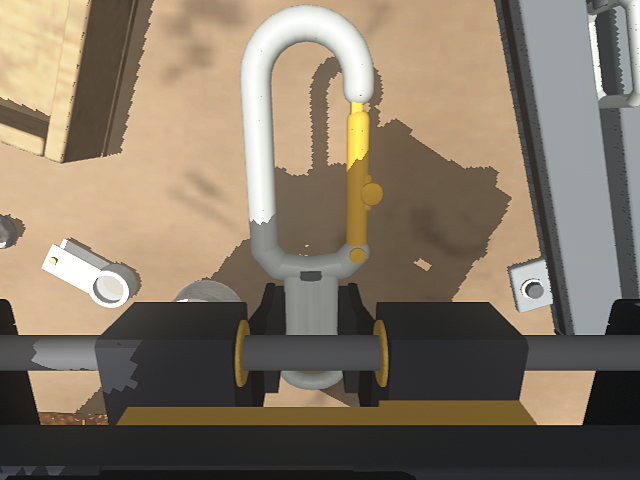

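```bash
python3 -m crank '0 0.1 -0.9 -0.05 0.9 0 1; 0 0 -0.9 0 0.9 0 1; 0 0 -0.9 0.1 0.8 0 1; 0 0 -0.9 0.2 0.8 0 1; 0 0 -0.8 0.2 0.7 0 1'
python3 - <<'E'
from h import *
st(); to([.53,-.03,.09],55)
p=pic('wrist','w12')
E
```

```text
time: 11.68
position: [0.5638, 0.0095, 0.1001]
tool_rot: [0.884, 0.468, -0.004, -0.005]
ft_force: [-0.2, 0.3, -2.3]
grip_width: 0.0234
t 11.675 pos [0.5638 0.0095 0.1001] rv [[0.562, 0.827, -0.011], [0.827, -0.562, 0.005], [-0.002, -0.012, -1.0]] F [-0.2  0.3 -2.3] w 0.0234 q [-0.18  0.57  1.66  0.    0.92  0.41]
turn [-0.14  0.03  0.16] shift [-1.29 -0.14  0.26]
```

View pics/w12.png

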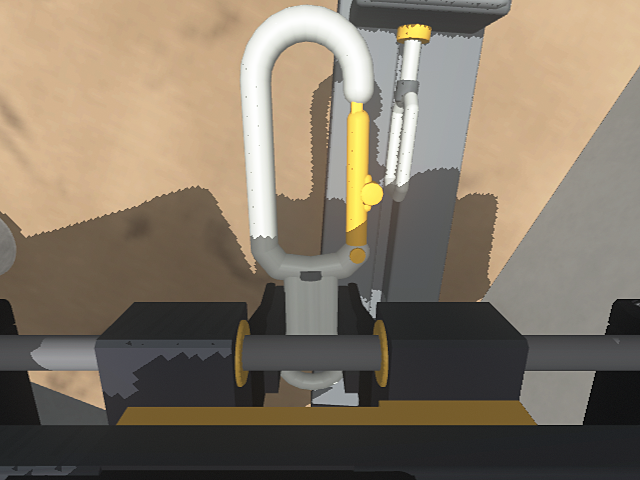

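Run:
```python
from h import *
p=pic('wrist'); np.save('p.npy',p,allow_pickle=True)
b=cv2.resize(p['img'][0:330,310:510],None,fx=2.4,fy=1.8,interpolation=cv2.INTER_CUBIC)
cv2.imwrite('pics/c12.png',b[:,:,::-1])
```

```text
(no output)
```

View pics/c12.png

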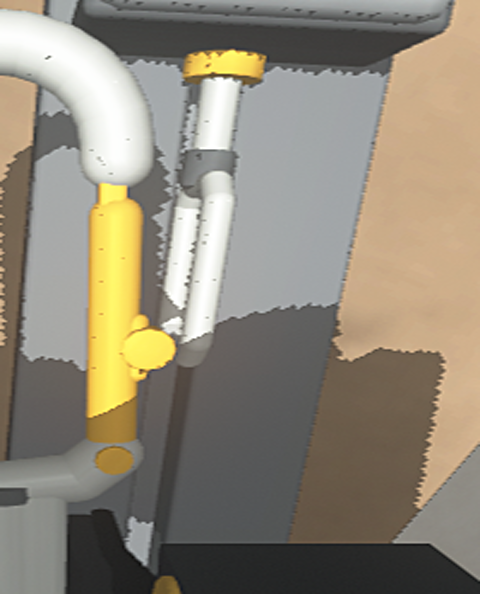

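Run:
```python
from h import *
p=np.load('p.npy',allow_pickle=True).item()
g=lambda x,y,z: ray(p,310+x/2.4,y/1.8,z)
for n,a,b in [('R',g(385,80,.032),g(290,540,.032)),('L',g(40,90,.032),g(12,450,.032)),('groR',g(188,370,.032),g(158,543,.032)),('wire',g(222,195,.062),g(195,338,.062)),('rod',g(224,85,.047),g(212,145,.047))]:
    d=a-b; print(n,a.round(4),b.round(4),'az',np.degrees(np.arctan2(d[1],d[0])).round(2))
print('barout',g(188,362,.058))
```

```text
R [0.7229 0.0578 0.032 ] [ 0.6181 -0.0808  0.032 ] az 52.91
L [0.6475 0.1053 0.032 ] [0.5682 0.0008 0.032 ] az 52.8
groR [ 0.6287 -0.0009  0.032 ] [ 0.5832 -0.0588  0.032 ] az 51.83
wire [0.6631 0.0518 0.062 ] [0.6343 0.016  0.062 ] az 51.2
rod [0.6836 0.0795 0.047 ] [0.672  0.0655 0.047 ] az 50.34
barout [0.62882617 0.0088517  0.058     ]
```

```bash
cat >> h.py <<'E'
GA=52.8; G0=np.array([.391,-.4962])
def gw(gx,gy,z):
    a=np.radians(GA); x=G0[0]+gx; y=G0[1]+gy
    return [x*np.cos(a)-y*np.sin(a), x*np.sin(a)+y*np.cos(a), z]
def wg(w):
    a=np.radians(GA); return np.array([w[0]*np.cos(a)+w[1]*np.sin(a)-G0[0], -w[0]*np.sin(a)+w[1]*np.cos(a)-G0[1], w[2]])
def tg(gx,gy,z,az=GA):
    o=robot.get_obs(); print('t',round(o['time'],2),'g',wg(o['position']).round(4),'F',np.round(o['ft_force'],1),'w',round(o['grip_width'],4)); to(gw(gx,gy,z),az,o)
E
python3 - <<'E'
from h import *
tg(-.077,.047,.05)
E
```

```text
t 11.78 g [-0.0414  0.0497  0.1004] F [ 0.5  0.1 -1.7] w 0.0234
turn [-0.08  0.    0.56] shift [-0.89  0.03  1.26]
```

```bash
python3 -m crank '-0.1 0 0.56 -0.45 0.05 0.5 1; 0 0 0 -0.45 0 0.5 1; 0 0 0 0 0 0.2 1; 0 0 0 0 0 0 1'
python3 - <<'E'
from h import *
tg(-.077,.047,.05)
p=pic('wrist','w13'); d=pic('side'); s=pic('scene')
a=cv2.resize(s['img'][140:220,300:460],None,fx=4,fy=4,interpolation=cv2.INTER_CUBIC)[:280]
b=cv2.resize(d['img'][170:250,230:390],None,fx=4,fy=4,interpolation=cv2.INTER_CUBIC)[:300]
cv2.imwrite('pics/c13.png',np.vstack([a,b])[:,:,::-1])
E
```

```text
time: 12.28
position: [0.5422, -0.0191, 0.0486]
tool_rot: [0.896, 0.443, -0.003, -0.002]
ft_force: [1.0, -0.7, -3.7]
grip_width: 0.0232
t 12.28 g [-0.0784  0.0528  0.0486] F [ 1.  -0.7 -3.7] w 0.0232
turn [-0.07  0.03 -0.03] shift [ 0.04  0.14 -0.04]
```

View pics/w13.png

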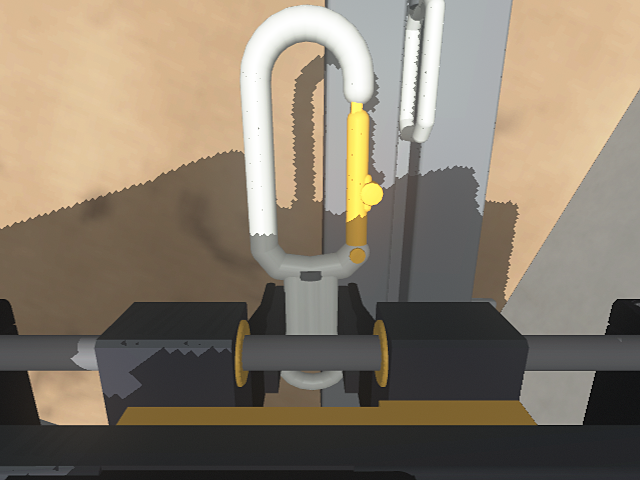

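View pics/c13.png

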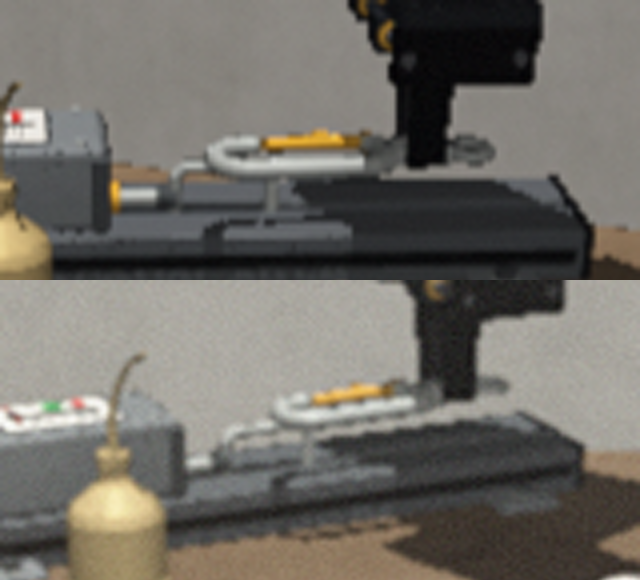

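Run:
```python
from h import *
p=pic('wrist'); o=st()
print('ring',wg(ray(p,424,142,.058)),wg(ray(p,407,140,.024)))
z=o['position'][2]+.0292+.006
print('hookz',z)
for n,u,v,zz in [('bow',307,4,z),('nose',360,103,z),('stud',384,194,z),('spine',243,90,z),('spine2',250,230,z),('eye',312,388,z),('gate',372,150,z)]: print(n,(wg(ray(p,u,v,zz))-wg(o['position']))[:2].round(4))
cv2.imwrite('pics/c14.png',cv2.resize(p['img'][90:180,330:450,::-1],None,fx=5,fy=5,interpolation=cv2.INTER_CUBIC))
```

```text
t 12.475 pos [ 0.5439 -0.0196  0.0499] rv [[0.606, 0.795, -0.003], [0.795, -0.606, 0.0], [-0.002, -0.002, -1.0]] F [-0.2 -0.3 -2.2] w 0.0233 q [-0.24  0.63  1.75 -0.    0.77  0.41]
ring [-0.00520663 -0.00225747  0.058     ] [-0.00561716 -0.00231696  0.024     ]
hookz 0.08511247709915079
bow [0.1227 0.0011]
nose [ 0.0886 -0.0195]
stud [ 0.0527 -0.0308]
spine [0.0934 0.0261]
spine2 [0.0371 0.0261]
eye [-0.0435 -0.0005]
gate [ 0.0706 -0.025 ]
```

View pics/c14.png

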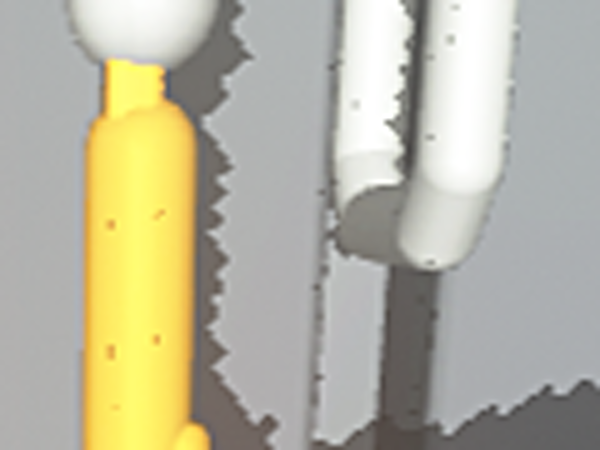

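```bash
python3 -m crank '0 0 0 0 0.1 0.5 1; 0 0 0 0 0 0.45 1; 0 0 0 0 0 0.15 1; 0 0 0 0 0 0 1'
python3 - <<'E'
from h import *
tg(-.0775,.045,.004)
p=pic('wrist','w15'); d=pic('side'); s=pic('scene')
a=cv2.resize(s['img'][140:220,300:460],None,fx=4,fy=4,interpolation=cv2.INTER_CUBIC)[:280]
b=cv2.resize(d['img'][170:250,230:390],None,fx=4,fy=4,interpolation=cv2.INTER_CUBIC)[:300]
cv2.imwrite('pics/c15.png',np.vstack([a,b])[:,:,::-1])
E
```

```text
time: 12.98
position: [0.5514, -0.0215, 0.0081]
tool_rot: [0.896, 0.444, 0.002, 0.002]
ft_force: [1.0, 0.4, -2.9]
grip_width: 0.0232
t 12.97 g [-0.0748  0.044   0.0081] F [ 1.   0.4 -2.9] w 0.0232
turn [ 0.06 -0.02 -0.  ] shift [-0.07 -0.03  0.1 ]
```

View pics/w15.png

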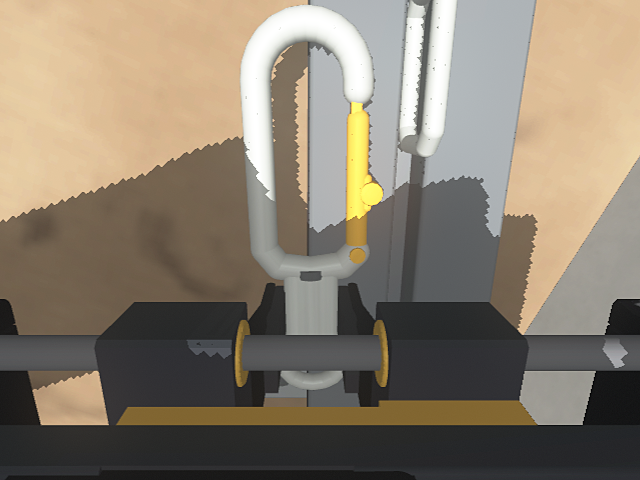

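View pics/c15.png

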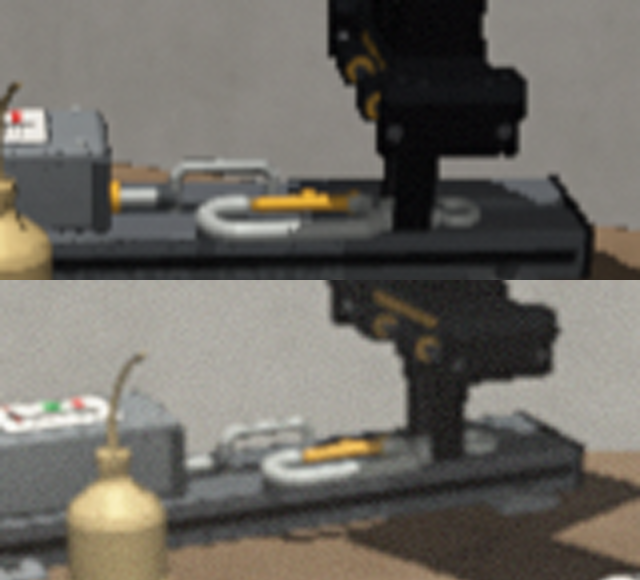

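```bash
python3 -m crank '0.06 0 0 -0.1 0.2 0.08 1; 0 0 0 0 0.2 0 1; 0 0 0 0 0 0 1'
python3 - <<'E'
from h import *
tg(-.079,.006,.005)
p=pic('wrist','w16')
cv2.imwrite('pics/w16.png',p['img'][0:330,200:520,::-1])
E
```

```text
time: 13.5
position: [0.5628, -0.0356, 0.0062]
tool_rot: [0.896, 0.445, 0.001, -0.0]
ft_force: [-1.4, 1.0, -3.1]
grip_width: 0.023
t 13.5 g [-0.0791  0.0264  0.0062] F [-1.4  1.  -3.1] w 0.023
turn [ 0.02 -0.03 -0.  ] shift [0.   0.51 0.03]
```

View pics/w16.png

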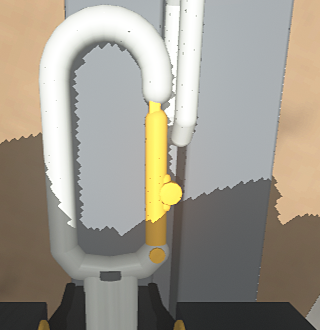

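```bash
python3 -m crank '0 0 0 0 0.2 0.03 1; 0 0 0 0 0.1 0 1; 0 0 0 0 0 0 1'
python3 - <<'E'
from h import *
tg(-.079,.006,.005)
p=pic('wrist','w17')
cv2.imwrite('pics/w17.png',p['img'][0:330,200:520,::-1])
E
```

```text
time: 13.92
position: [0.5705, -0.0419, 0.0045]
tool_rot: [0.896, 0.445, -0.0, -0.002]
ft_force: [-1.9, 2.5, -1.0]
grip_width: 0.0236
t 13.93 g [-0.0794  0.0164  0.0045] F [-1.9  2.5 -1. ] w 0.0236
turn [-0.04 -0.02  0.01] shift [ 0.01  0.26 -0.01]
```

View pics/w17.png

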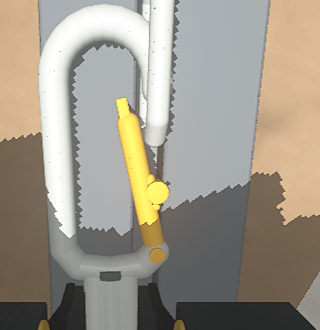

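```bash
python3 -m crank '0 0 0 0 0.15 0 1; 0 0 0 0 0.1 0 1; 0 0 0 0 0 0 1'
python3 - <<'E'
from h import *
tg(-.085,.004,.004)
p=pic('wrist','w18')
cv2.imwrite('pics/w18.png',p['img'][0:330,200:520,::-1])
E
```

```text
time: 14.35
position: [0.5773, -0.0473, 0.004]
tool_rot: [0.895, 0.445, -0.001, -0.003]
ft_force: [-2.5, 2.1, -1.9]
grip_width: 0.0235
t 14.35 g [-0.0796  0.0078  0.004 ] F [-2.5  2.1 -1.9] w 0.0235
turn [-0.08 -0.    0.02] shift [-0.13  0.09 -0.  ]
```

View pics/w18.png

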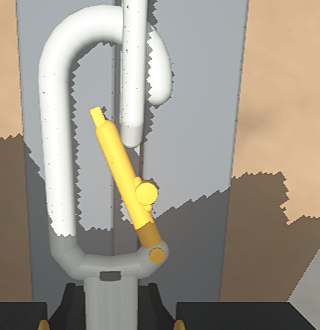

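```bash
python3 -m crank '-0.05 0 0 -0.1 0.07 0 1; 0 0 0 -0.25 0.03 0 1; 0 0 0 -0.1 0 0 1; 0 0 0 0 0 0 1'
python3 - <<'E'
from h import *
tg(-.1,.001,.004)
p=pic('wrist','w19')
cv2.imwrite('pics/w19.png',p['img'][0:330,200:520,::-1])
E
```

```text
time: 14.9
position: [0.5719, -0.0674, 0.0047]
tool_rot: [0.896, 0.445, 0.002, 0.002]
ft_force: [1.0, 0.4, -3.8]
grip_width: 0.0229
t 14.9 g [-0.0989 -0.0001  0.0047] F [ 1.   0.4 -3.8] w 0.0229
turn [ 0.06 -0.02 -0.  ] shift [-0.03 -0.03  0.02]
```

View pics/w19.png

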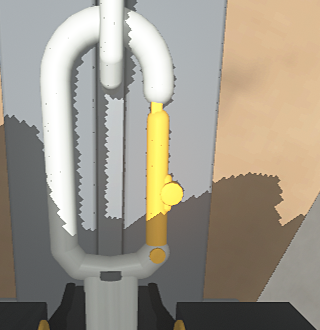

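```bash
python3 -m crank '0.05 0 0 -0.15 0 0.02 1; 0 0 0 -0.15 0 0 1; 0 0 0 -0.15 0 0 1; 0 0 0 -0.15 0 0 1; 0 0 0 0 0 0 1'
python3 - <<'E'
from h import *
o=robot.get_obs(); F=np.array(o['ft_force']); a=np.radians(GA); print('Fg',F@[np.cos(a),np.sin(a),0])
tg(-.1377,0,.004)
E
```

```text
time: 15.58
position: [0.5596, -0.0857, 0.0042]
tool_rot: [0.896, 0.444, 0.004, 0.0]
ft_force: [2.6, 5.5, -2.5]
grip_width: 0.0231
Fg 5.9556215718535075
t 15.57 g [-0.121  -0.0013  0.0042] F [ 2.6  5.5 -2.5] w 0.0231
turn [ 0.05 -0.09 -0.03] shift [-0.42 -0.03  0.  ]
```

```bash
python3 -m crank '0.05 -0.08 0 -0.15 -0.03 0 1; 0 0 0 -0.15 0 0 1; 0 0 0 -0.12 0 0 1; 0 0 0 0 0 0 1'
python3 - <<'E'
from h import *
o=robot.get_obs(); F=np.array(o['ft_force']); a=np.radians(GA); print('Fg',F@[np.cos(a),np.sin(a),0])
tg(-.139,0,.004)
p=pic('wrist'); d=pic('side'); s=pic('scene')
a=cv2.resize(s['img'][155:195,260:400],None,fx=5,fy=5,interpolation=cv2.INTER_CUBIC)
b=cv2.resize(d['img'][190:230,210:350],None,fx=5,fy=5,interpolation=cv2.INTER_CUBIC)
cv2.imwrite('pics/c20.png',np.vstack([a,b])[:,:,::-1])
cv2.imwrite('pics/w20.png',p['img'][0:330,200:520,::-1])
E
```

```text
time: 16.08
position: [0.5539, -0.0925, 0.0046]
tool_rot: [0.897, 0.441, 0.007, -0.001]
ft_force: [5.5, 8.6, -4.8]
grip_width: 0.0233
Fg 10.171978701878897
t 16.07 g [-0.1298 -0.0009  0.0046] F [ 5.5  8.6 -4.8] w 0.0233
turn [ 0.05 -0.17 -0.09] shift [-0.23 -0.02  0.01]
```

View pics/c20.png

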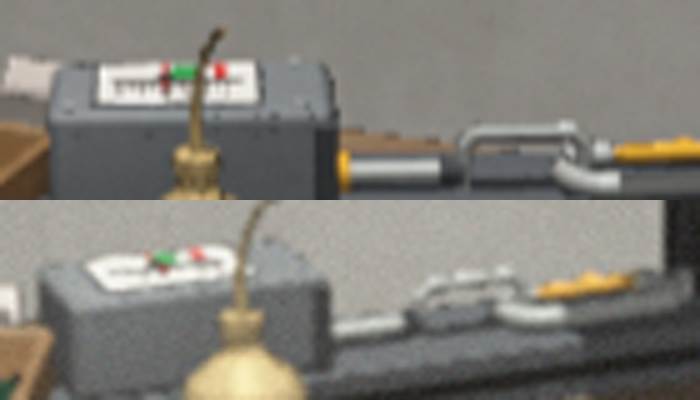

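View pics/w20.png

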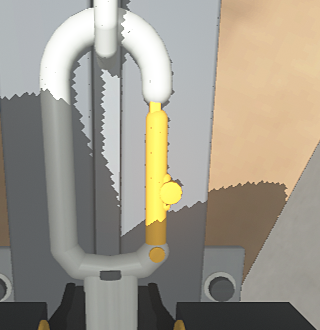

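```bash
python3 -m crank '0.03 -0.15 -0.05 -0.15 0 0 1; 0 0 0 -0.12 0 0 1; 0 0 0 -0.04 0 0 1'
python3 - <<'E'
from h import *
tg(-.139,0,.004)
o=robot.get_obs(); F=np.array(o['ft_force']); a=np.radians(GA); print('Fg',F@[np.cos(a),np.sin(a),0])
s=pic('scene')
cv2.imwrite('pics/c21.png',cv2.resize(s['img'][160:185,270:320,::-1],None,fx=14,fy=14,interpolation=cv2.INTER_CUBIC))
tg(-.139,0,.004)
E
```

```text
time: 16.6
position: [0.5517, -0.0956, 0.0047]
tool_rot: [0.897, 0.442, 0.007, -0.0]
ft_force: [5.6, 11.2, -5.0]
grip_width: 0.0234
t 16.6 g [-0.1336 -0.0011  0.0047] F [ 5.6 11.2 -5. ] w 0.0234
turn [ 0.07 -0.16 -0.07] shift [-0.14 -0.03  0.01]
Fg 12.315048759674593
t 16.65 g [-0.1335 -0.0011  0.0047] F [ 6.  10.9 -4. ] w 0.0233
turn [ 0.07 -0.16 -0.07] shift [-0.14 -0.03  0.01]
```

View pics/c21.png

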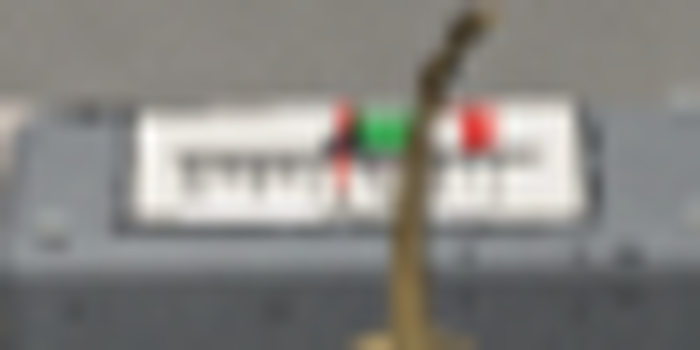

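```bash
python3 -m crank '0 0 0 -0.13 0 0 1; 0 0 0 -0.11 0 0 1; 0 0 0 -0.07 0 0 1'
python3 - <<'E'
from h import *
tg(-.139,0,.004)
o=robot.get_obs(); F=np.array(o['ft_force']); a=np.radians(GA); print('Fg',F@[np.cos(a),np.sin(a),0])
s=pic('scene')
cv2.imwrite('pics/c22.png',cv2.resize(s['img'][160:185,270:320,::-1],None,fx=14,fy=14,interpolation=cv2.INTER_CUBIC))
tg(-.139,0,.004)
E
```

```text
time: 17.02
position: [0.5495, -0.0978, 0.0044]
tool_rot: [0.898, 0.44, 0.014, -0.002]
ft_force: [6.9, 11.6, -5.9]
grip_width: 0.0228
t 17.02 g [-0.1367 -0.0006  0.0044] F [ 6.9 11.6 -5.9] w 0.0228
turn [ 0.1  -0.32 -0.12] shift [-0.06 -0.02  0.01]
Fg 13.442369282756706
t 17.07 g [-0.1367 -0.0006  0.0044] F [ 7.6 11.5 -6. ] w 0.0232
turn [ 0.1  -0.32 -0.12] shift [-0.06 -0.01  0.01]
```

View pics/c22.png

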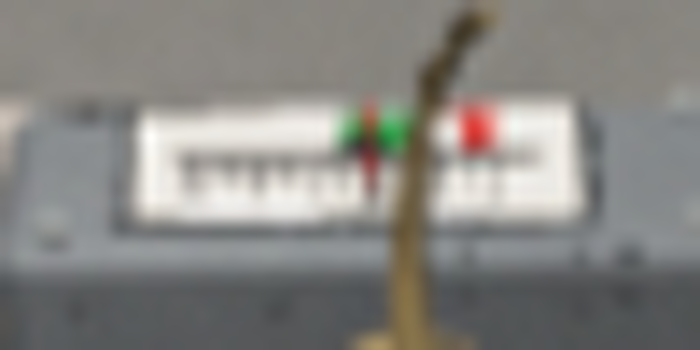

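```bash
python3 -m crank '0 0 0 -0.08 0 0 1; 0 0 0 -0.05 0 0 1; 0 0 0 -0.04 0 0 1; 0 0 0 -0.04 0 0 1'
python3 - <<'E'
from h import *
tg(-.139,0,.004)
s=pic('scene')
cv2.imwrite('pics/c23.png',cv2.resize(s['img'][160:185,270:320,::-1],None,fx=14,fy=14,interpolation=cv2.INTER_CUBIC))
o=robot.get_obs(); F=np.array(o['ft_force']); a=np.radians(GA); print('Fg',F@[np.cos(a),np.sin(a),0])
E
```

```text
time: 17.58
position: [0.5508, -0.0948, 0.0036]
tool_rot: [0.899, 0.438, 0.022, -0.005]
ft_force: [7.1, 10.3, -5.8]
grip_width: 0.0233
t 17.57 g [-0.1334  0.0002  0.0036] F [ 7.1 10.3 -5.8] w 0.0233
turn [ 0.13 -0.5  -0.17] shift [-0.14  0.01 -0.02]
Fg 12.284742327922855
```

View pics/c23.png

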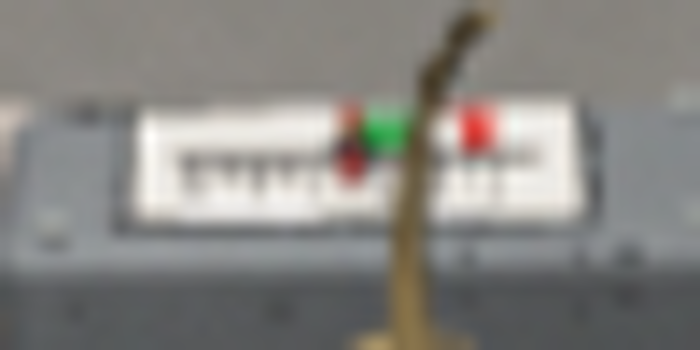

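```bash
python3 -m crank '0.1 -0.4 -0.1 -0.15 0 0 1; 0 -0.25 -0.05 -0.15 0 0 1; 0 -0.15 -0.05 -0.12 0 0 1'
python3 - <<'E'
from h import *
tg(-.139,0,.004)
s=pic('scene')
cv2.imwrite('pics/c24.png',cv2.resize(s['img'][160:185,270:320,::-1],None,fx=14,fy=14,interpolation=cv2.INTER_CUBIC))
o=robot.get_obs(); F=np.array(o['ft_force']); a=np.radians(GA); print('Fg',F@[np.cos(a),np.sin(a),0])
tg(-.139,0,.004)
E
```

```text
time: 18.0
position: [0.5483, -0.1008, 0.0044]
tool_rot: [0.897, 0.443, -0.003, 0.007]
ft_force: [7.8, 13.7, -1.5]
grip_width: 0.0233
t 18.0 g [-0.1398 -0.0014  0.0044] F [ 7.8 13.7 -1.5] w 0.0233
turn [ 0.11  0.12 -0.04] shift [ 0.02 -0.04  0.01]
Fg 15.148123568047069
t 18.05 g [-0.1397 -0.0014  0.0044] F [ 7.4 13.4 -1.5] w 0.0232
turn [ 0.11  0.12 -0.04] shift [ 0.02 -0.04  0.01]
```

View pics/c24.png

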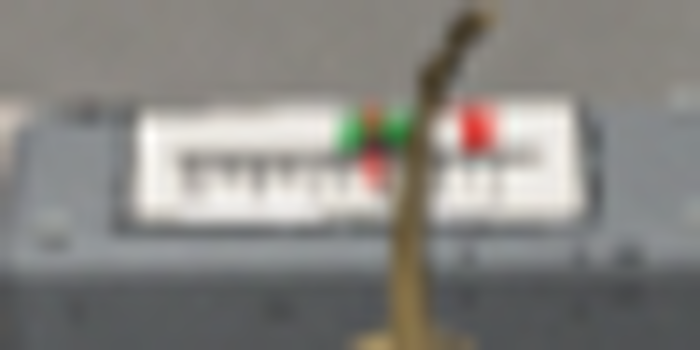

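Run:
```python
from h import *
a=np.radians(GA)
for i in range(46):
    s=pic(['scene','wrist','side'][i%3])
    if i%8==0:
        o=robot.get_obs(); print(round(o['time'],2),(np.array(o['ft_force'])@[np.cos(a),np.sin(a),0]).round(2))
    if i==45-0: pass
s=pic('scene'); w=pic('wrist')
x=cv2.resize(s['img'][160:185,270:320],None,fx=14,fy=12,interpolation=cv2.INTER_CUBIC)[:290]
y=cv2.resize(w['img'][0:300,150:500],None,fx=2,fy=1,interpolation=cv2.INTER_CUBIC)
cv2.imwrite('pics/c25.png',np.vstack([x,y])[:,:,::-1])
tg(-.139,0,.004)
```

```text
18.1 14.66
18.5 14.73
18.9 14.52
19.3 14.82
19.7 14.69
20.1 14.83
t 20.45 g [-0.1397 -0.0014  0.0044] F [ 7.5 13.4 -1.5] w 0.0233
turn [ 0.11  0.12 -0.05] shift [ 0.02 -0.04  0.01]
```

View pics/c25.png

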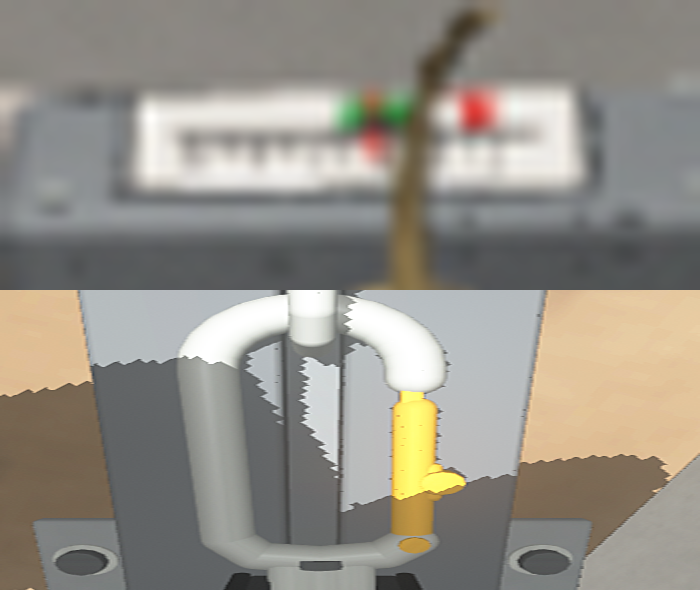

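```bash
python3 -m crank '0.05 0.05 0 0.02 0 0 1; 0 0 0 0.03 0 0 1; 0 0 0 0.04 0 0 1; 0 0 0 0.06 0 0 1; 0 0 0 0.06 0 0 1'
python3 - <<'E'
from h import *
tg(-.105,0,.004)
E
```

```text
time: 21.08
position: [0.5598, -0.0841, 0.0052]
tool_rot: [0.897, 0.442, 0.007, 0.002]
ft_force: [2.0, 4.7, -3.6]
grip_width: 0.0233
t 21.07 g [-0.1195 -0.0005  0.0052] F [ 2.   4.7 -3.6] w 0.0233
turn [ 0.11 -0.12 -0.08] shift [ 0.36 -0.02  0.03]
```

```bash
python3 -m crank '0.05 -0.05 -0.04 0.07 0 0 1; 0.05 -0.05 -0.04 0.07 0 0.02 1; 0 0 0 0.06 0 0.02 1; 0 0 0 0.05 0 0 1; 0 0 0 0 0 0 1'
python3 - <<'E'
from h import *
tg(-.105,0,.003)
s=pic('scene'); w=pic('wrist')
x=cv2.resize(s['img'][160:185,270:320],None,fx=14,fy=12,interpolation=cv2.INTER_CUBIC)[:290]
y=cv2.resize(w['img'][0:300,150:500],None,fx=2,fy=1,interpolation=cv2.INTER_CUBIC)
cv2.imwrite('pics/c26.png',np.vstack([x,y])[:,:,::-1])
E
```

```text
time: 21.7
position: [0.5662, -0.0764, 0.0039]
tool_rot: [0.895, 0.445, 0.001, 0.0]
ft_force: [0.9, 1.0, -1.9]
grip_width: 0.0229
t 21.7 g [-0.1095 -0.001   0.0039] F [ 0.9  1.  -1.9] w 0.0229
turn [ 0.01 -0.01  0.01] shift [ 0.11 -0.03  0.02]
```

View pics/c26.png

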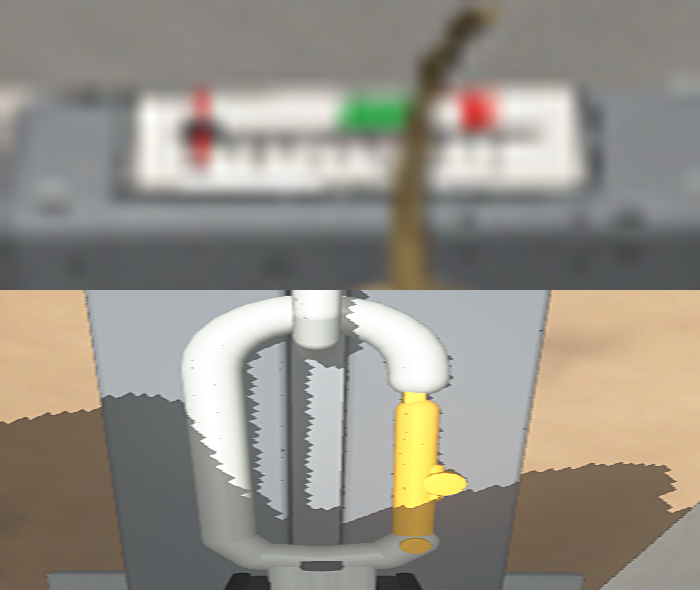

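```bash
python3 -m crank '0 0 0 0.12 -0.02 0.01 1; 0 0 0 0.12 0 0.01 1; 0 0 0 0 0 0.01 1; 0 0 0 0 0 0 1'
python3 - <<'E'
from h import *
tg(-.1,0,.003)
s=pic('scene'); w=pic('wrist')
x=cv2.resize(s['img'][160:210,270:420],None,fx=4.666,fy=5,interpolation=cv2.INTER_CUBIC)[:290]
y=cv2.resize(w['img'][0:300,150:500],None,fx=2,fy=1,interpolation=cv2.INTER_CUBIC)
cv2.imwrite('pics/c27.png',np.vstack([x,y])[:,:x.shape[1],::-1] if x.shape[1]==y.shape[1] else y[:,:,::-1]);cv2.imwrite('pics/c27s.png',x[:,:,::-1])
E
```

```text
time: 22.3
position: [0.5713, -0.0683, 0.0029]
tool_rot: [0.895, 0.445, 0.0, 0.0]
ft_force: [0.1, -0.8, -0.2]
grip_width: 0.023
t 22.3 g [-0.1    -0.0002  0.0029] F [ 0.1 -0.8 -0.2] w 0.023
turn [ 0.01 -0.    0.01] shift [ 0. -0. -0.]
```

View pics/c27s.png

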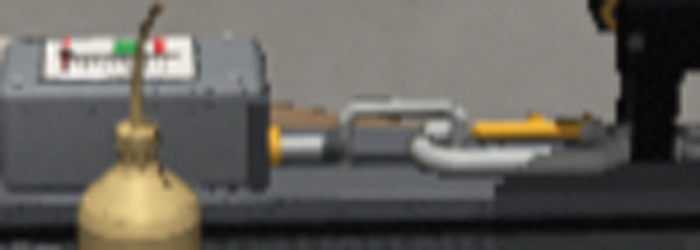

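```bash
python3 -m crank '0 0 0 0 0 0 -0.3; 0 0 0 0 0 0 -1; 0 0 0 0 0 0 -1; 0 0 0 0 0 -0.4 -1; 0 0 0 0 0 -0.5 -1' 20; python3 -m crank '0 0 0 0.6 0.04 0 -1; 0 0 0 0.6 0.04 0 -1; 0 0 0 0 0 0 -1'
python3 - <<'E'
from h import *
tg(-.0475,-.003,.004)
w=pic('wrist','w28')
o=robot.get_obs(); z=.038
for n,u,v in []: pass
E
```

```text
time: 23.02
position: [0.5706, -0.0683, 0.0397]
tool_rot: [0.896, 0.445, -0.0, -0.0]
ft_force: [0.2, -1.0, 0.2]
grip_width: 0.065
time: 23.4
position: [0.6055, -0.0323, 0.0453]
tool_rot: [0.896, 0.444, 0.003, 0.002]
ft_force: [-0.4, -0.5, -0.4]
grip_width: 0.086
t 23.4 g [-0.0507 -0.0056  0.0453] F [-0.4 -0.5 -0.4] w 0.086
turn [ 0.07 -0.03 -0.01] shift [ 0.08 -0.07  1.03]
```

View pics/w28.png

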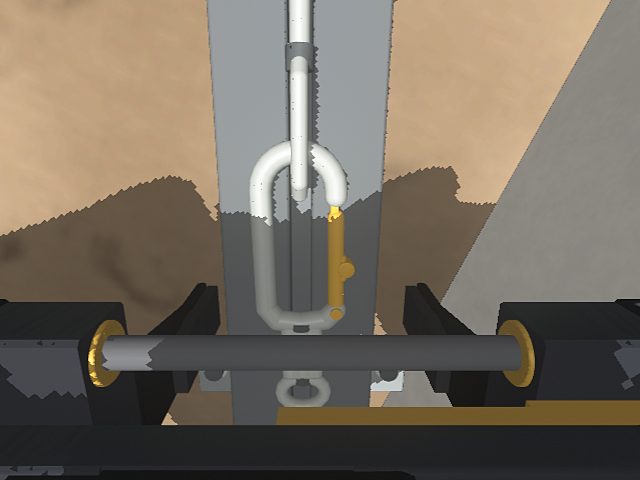

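Run:
```python
from h import *
w=pic('wrist'); o=robot.get_obs()
for n,u,v in [('bow',298,140),('stud',354,270),('sp1',250,200),('sp2',257,290),('nose',346,195)]: print(n,wg(ray(w,u,v,.038)).round(4))
print(wg(o['position']))
```

```text
bow [0.0214 0.0009 0.038 ]
stud [-0.0495 -0.0298  0.038 ]
sp1 [-0.0095  0.0268  0.038 ]
sp2 [-0.0616  0.0253  0.038 ]
nose [-0.0069 -0.0243  0.038 ]
[-0.05237052 -0.00484519  0.04471671]
```

```bash
python3 -m crank '0.05 -0.02 0 0.06 -0.06 0.5 -1; 0 0 0 0 0 0.4 -1; 0 0 0 0 0 0.05 -1; 0 0 0 0 0 0 -1'
python3 - <<'E'
from h import *
tg(-.049,-.0022,.0035)
w=pic('wrist','w29')
E
```

```text
time: 24.0
position: [0.6004, -0.0311, 0.0027]
tool_rot: [0.897, 0.443, -0.002, -0.002]
ft_force: [-0.6, -0.2, 0.3]
grip_width: 0.0871
t 24.0 g [-0.0527 -0.0008  0.0027] F [-0.6 -0.2  0.3] w 0.0871
turn [-0.06  0.03 -0.05] shift [ 0.09  0.03 -0.02]
```

View pics/w29.png

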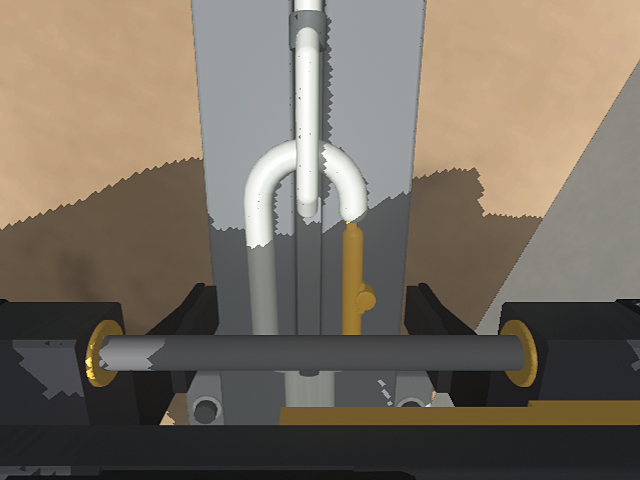

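```bash
python3 -m crank '-0.05 0.03 -0.05 0.09 0.03 -0.02 -0.6; 0 0 0 0 0 0 -0.2; 0 0 0 0 0 0 0.2; 0 0 0 0 0 0 1; 0 0 0 0 0 0 1' 20
python3 - <<'E'
from h import *
tg(-.049,-.0022,.0035)
w=pic('wrist','w30')
E
```

```text
time: 24.68
position: [0.6037, -0.0282, 0.0047]
tool_rot: [0.896, 0.445, 0.0, -0.0]
ft_force: [-0.4, 2.2, 0.1]
grip_width: 0.0452
t 24.68 g [-0.0484 -0.0017  0.0047] F [-0.4  2.2  0.1] w 0.0452
turn [-0.   -0.01  0.  ] shift [-0.01  0.01  0.03]
```

View pics/w30.png

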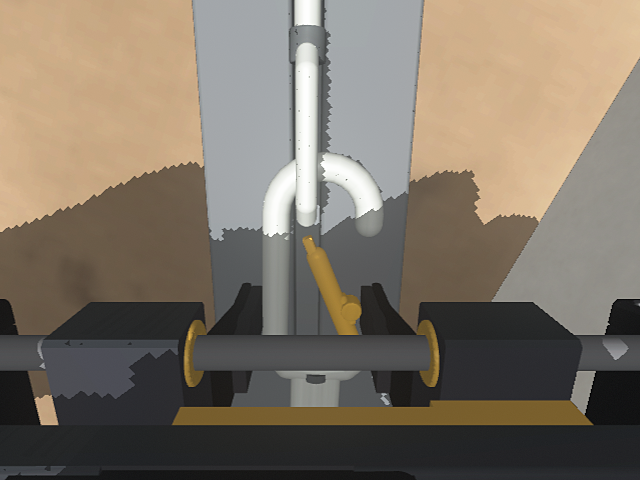

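```bash
python3 -m crank '0 0 0 0 0 0 1; 0 0 0 0 0 0 1' 35;python3 - <<'E'
from h import *
w=pic('wrist'); o=robot.get_obs(); t=wg(o['position'])
for n,u,v in [('bow',322,150),('sp1',263,230),('sp2',263,320),('noseEnd',369,237),('noseOut',383,215),('barpx',308,222)]: print(n,(wg(ray(w,u,v,.038))-t)[:2].round(4))
tg(-.049,-.0022,.0035)
cv2.imwrite('pics/c31.png',cv2.resize(w['img'][130:350,210:430,::-1],None,fx=2.7,fy=2.7,interpolation=cv2.INTER_CUBIC))
E
```

```text
time: 24.98
position: [0.6034, -0.0281, 0.0048]
tool_rot: [0.896, 0.445, -0.0, -0.0]
ft_force: [-0.8, 1.3, 0.3]
grip_width: 0.0409
bow [ 0.0705 -0.0048]
sp1 [0.0365 0.0206]
sp2 [-0.0073  0.0222]
noseEnd [ 0.0333 -0.0258]
noseOut [ 0.0432 -0.0314]
barpx [0.0401 0.001 ]
t 25.02 g [-0.0486 -0.0014  0.0047] F [-0.7  2.2  0.2] w 0.0411
turn [-0.01 -0.    0.01] shift [-0.01  0.02  0.03]
```

View pics/c31.png

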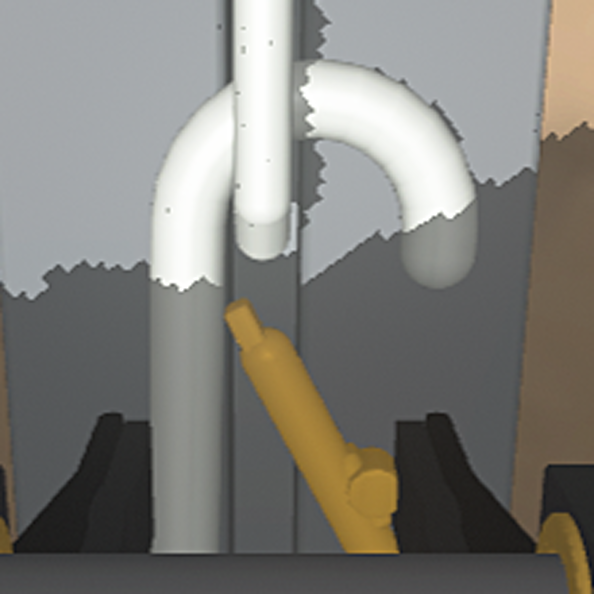

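```bash
python3 -m crank '0 0 0 0 0 -0.06 1; 0 0 0 0.2 -0.1 0 1; 0 0 0 0.2 -0.15 0 1; 0 0 0 0 0 0 1';python3 - <<'E'
from h import *
w=pic('wrist'); 
tg(-.029,.012,.0065)
cv2.imwrite('pics/c32.png',cv2.resize(w['img'][130:350,210:430,::-1],None,fx=2.7,fy=2.7,interpolation=cv2.INTER_CUBIC))
E
```

```text
time: 25.52
position: [0.6053, -0.0083, 0.0063]
tool_rot: [0.896, 0.445, -0.0, -0.0]
ft_force: [0.7, -0.7, -3.7]
grip_width: 0.0412
t 25.57 g [-0.0319  0.0087  0.0063] F [-0.2 -0.3 -3. ] w 0.0408
turn [-0.    0.    0.01] shift [ 0.07 -0.08 -0.  ]
```

View pics/c32.png

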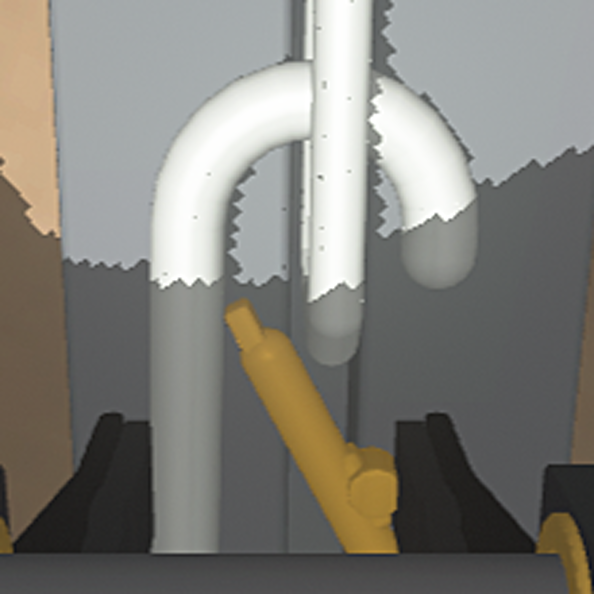

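```bash
python3 -m crank '0 0 0 0.06 -0.1 0 1; 0 0 0 0 -0.2 0 1; 0 0 0 0 -0.2 0 1; 0 0 0 0 0 0 1';python3 - <<'E'
from h import *
w=pic('wrist'); 
tg(-.029,.05,.0065)
cv2.imwrite('pics/c33.png',cv2.resize(w['img'][130:350,210:450,::-1],None,fx=2.7,fy=2.7,interpolation=cv2.INTER_CUBIC))
E
```

```text
time: 26.08
position: [0.5891, 0.0063, 0.0062]
tool_rot: [0.896, 0.445, -0.001, -0.0]
ft_force: [-0.3, -0.3, -2.9]
grip_width: 0.041
t 26.12 g [-0.0296  0.0301  0.0063] F [ 0.1  0.4 -3.7] w 0.0411
turn [-0.    0.01  0.  ] shift [ 0.02 -0.5  -0.01]
```

View pics/c33.png

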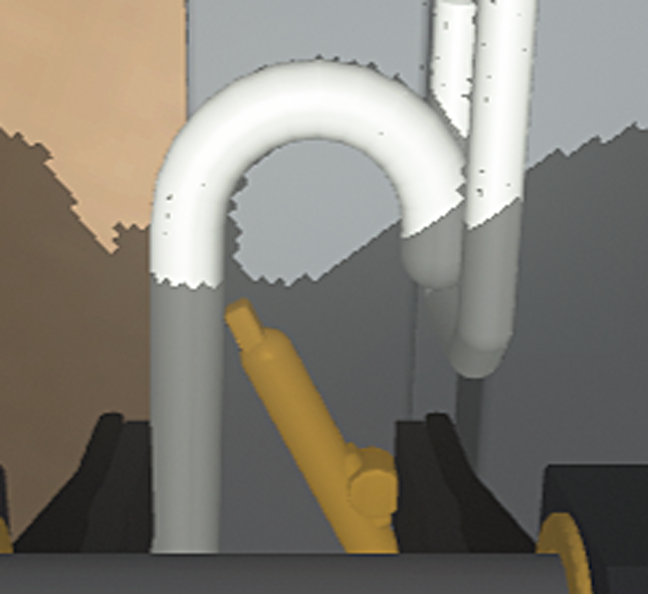

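```bash
python3 -m crank '0 0 0 0 -0.25 0 1; 0 0 0 0 -0.4 0 1; 0 0 0 0 -0.4 0 1; 0 0 0 0 0 0 1';python3 - <<'E'
from h import *
w=pic('wrist','w34'); 
tg(-.029,.075,.0065)
st()
E
```

```text
time: 26.62
position: [0.5531, 0.0333, 0.0063]
tool_rot: [0.896, 0.445, -0.001, -0.0]
ft_force: [0.4, 0.6, -2.5]
grip_width: 0.0408
t 26.68 g [-0.0296  0.0744  0.0065] F [-0.5  0.8 -2.8] w 0.0408
turn [0. 0. 0.] shift [ 0.02 -0.01 -0.  ]
t 26.675 pos [0.5544 0.0328 0.0065] rv [[0.604, 0.797, 0.0], [0.797, -0.604, -0.0], [-0.0, 0.0, -1.0]] F [-0.5  0.8 -2.8] w 0.0408 q [-0.14  0.71  1.74 -0.    0.69  0.51]
```

View pics/w34.png

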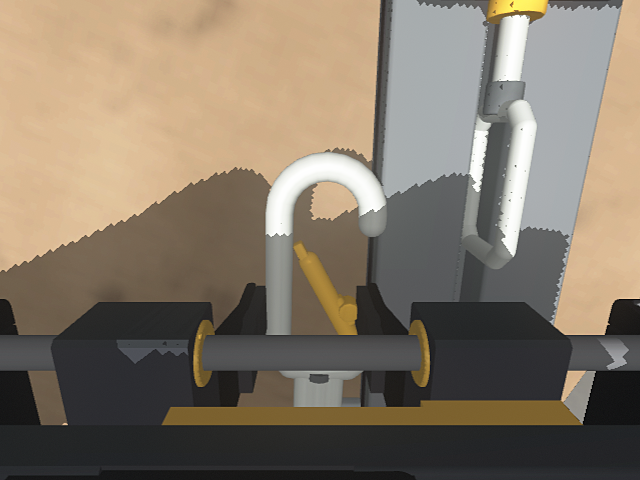

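```bash
python3 -m crank '0 0 0 0 -0.3 -0.4 1; 0 0 1 0 -0.5 -0.6 1; 0 0 1 0 -0.8 -0.6 1; 0 0 1 0.2 -0.8 -0.3 1; 0 0 1 0.3 -0.8 0 1';python3 - <<'E'
from h import *
s=pic('scene','s35');d=pic('side','d35'); o=st()
to([.483,.394,.08],12.5)
for p in (s,d):
  print([ray(p,u,v,0).round(3).tolist() for u,v in ([(281,361),(359,381),(285,310)] if p is s else [(338,340),(410,340)])])
for n in ['wood_tray','oil_can']: find(n,d)
E
```

```text
time: 27.3
position: [0.4804, 0.1365, 0.0889]
tool_rot: [0.962, 0.274, 0.004, 0.001]
ft_force: [0.1, -0.1, -2.9]
grip_width: 0.041
t 27.4 pos [0.4785 0.1384 0.0882] rv [[0.846, 0.533, 0.005], [0.533, -0.846, 0.0], [0.005, 0.002, -1.0]] F [ 0.2 -0.2 -2.6] w 0.041 q [0.06 0.52 1.85 0.   0.77 1.07]
turn [ 0.02 -0.06  3.94] shift [ 3.5  -5.35  0.21]
[[0.306, 0.501, 0.0], [0.206, 0.444, 0.0], [0.402, 0.423, 0.0]]
[[0.295, 0.498, 0.0], [0.19, 0.442, 0.0]]
wood_tray 0.97 w [0.4827 0.4828 0.0285] px [250. 297.]
wood_tray 0.36 w [0.329  0.161  0.0406] px [393. 249.]
oil_can 0.75 w [0.6475 0.2111 0.0433] px [258. 232.]
```

View pics/s35.png

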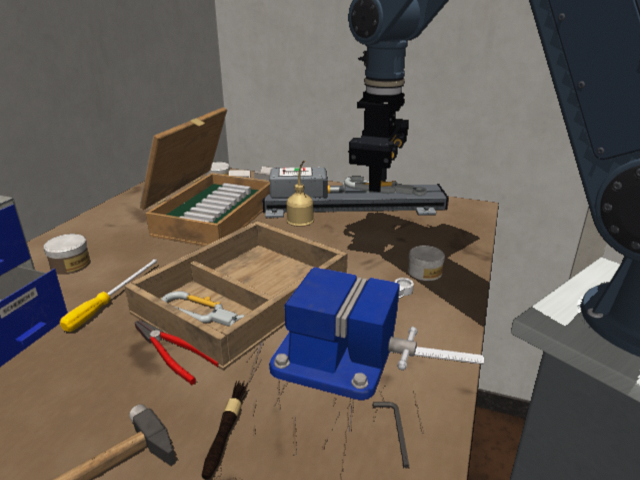

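View pics/d35.png

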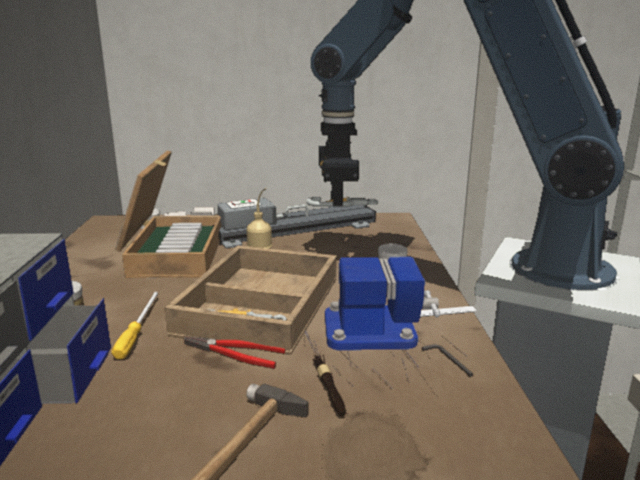

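Run:
```python
from h import *
s=pic('scene'); d=pic('side'); o=robot.get_obs(); M=R.from_quat(o['tool_rot']).as_matrix(); t=np.array(o['position'])
ims=[]
for p,(r0,c0) in ((s,(90,320)),(d,(90,290))):
    im=p['img'].copy()
    im=cv2.resize(im[r0:r0+120,c0:c0+120],None,fx=5,fy=5,interpolation=cv2.INTER_CUBIC)
    for h,col in ((.032,(255,0,0)),(.07,(0,255,0)),(.08,(0,255,255)),(.09,(255,0,255)),(.1,(255,255,255))):
        for sy in (.0205,.085):
          for sx in (-.0375,.0375):
            q=proj(p,t+M@[sx,-sy,-h]); q=((q-[c0,r0])*5).astype(int); cv2.circle(im,tuple(int(i) for i in q),4,col,-1)
    ims.append(im)
cv2.imwrite('pics/c36.png',cv2.resize(np.hstack(ims),(800,400))[:,:,::-1])
```

```text
(no output)
```

View pics/c36.png

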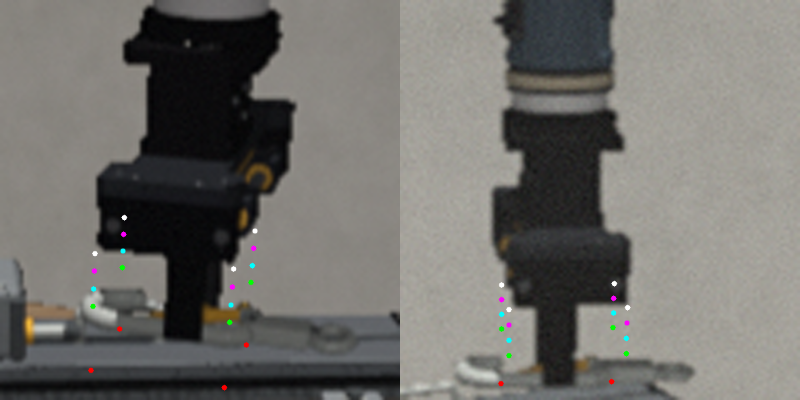

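```bash
python3 -m crank '0 -0.05 1 0.5 -0.9 -0.1 1; 0 0 1 0.5 -0.9 0 1; 0 0 1 0.4 -0.9 0 1; 0 0 0.9 0.3 -0.9 0 1; 0 0 0 0.2 -0.8 0 1';python3 - <<'E'
from h import *
p=pic('wrist','w37'); st()
to([.483,.394,.08],12.5)
E
```

```text
time: 28.22
position: [0.4901, 0.3257, 0.09]
tool_rot: [0.995, 0.097, 0.001, 0.002]
ft_force: [0.4, -0.8, -2.6]
grip_width: 0.0409
t 28.275 pos [0.4911 0.33   0.0903] rv [[0.981, 0.195, 0.006], [0.195, -0.981, -0.0], [0.006, 0.001, -1.0]] F [ 1.8  2.6 -2.1] w 0.0407 q [ 0.4   0.61  1.61 -0.    0.92  1.78]
turn [ 0.01 -0.06 -0.25] shift [ 0.11 -1.61  0.26]
```

View pics/w37.png

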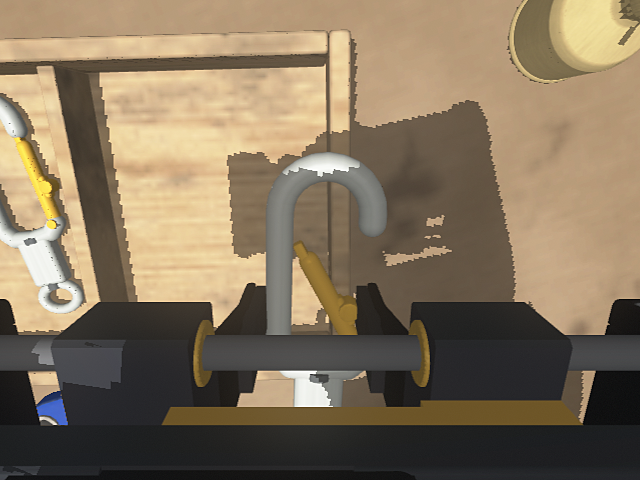

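Run:
```python
from h import *
p=pic('wrist')
A=ray(p,350,31,.055);B=ray(p,0,42,.055);C=ray(p,348,120,.055)
print('outer corner',A,'edge az(y dir)',np.degrees(np.arctan2(*(B-A)[[1,0]])),'side az',np.degrees(np.arctan2(*(A-C)[[1,0]])))
D=ray(p,40,68,.044);E=ray(p,75,68,.044); print('divider',D,E)
a=np.radians(np.degrees(np.arctan2(*(B-A)[[1,0]]))-90); x=np.array([np.cos(a),np.sin(a)]);y=np.array([-x[1],x[0]])
c=A[:2]-.11*x+.15*y; print('az',np.degrees(a),'centre',c,'target', c-.059*y, 'divider y',(D[:2]-c)@y,(E[:2]-c)@y)
o=robot.get_obs(); print('bow rel', ray(p,325,152,o['position'][2]+.0335)-o['position'])
# hook centre is origin-1mm along x; TCP at hook x=11.5,y=4.8
tz=c-.059*y+.0115*x+.0047*y+.001*x; print('tcp',tz); to([tz[0],tz[1],.05],np.degrees(a))
```

```text
outer corner [0.62196503 0.33464416 0.055     ] edge az(y dir) 102.9038032530575 side az 11.477771835817732
divider [0.57067105 0.50566628 0.044     ] [0.57462446 0.48584068 0.044     ]
az 12.903803253057504 centre [0.48124571 0.45629149] target [0.49442128 0.39878145] divider y 0.028157897953600682 0.00795010545138479
bow rel [0.0698021 0.0104245 0.0335   ]
tcp [0.50555603 0.4061542 ]
turn [ 0.04 -0.05 -0.3 ] shift [ 0.75 -1.85  1.  ]
```

```bash
python3 -m crank '0 -0.05 -0.25 0.3 -0.9 0 1; 0 0 0 0.3 -0.9 0.3 1; 0 0 0 0 0 0.5 1; 0 0 0 0 0 0 1';python3 - <<'E'
from h import *
p=pic('wrist'); s=pic('scene'); d=pic('side')
to([.502,.405,.0],12.5); st()
a=s['img'][190:370,120:360]; b=d['img'][200:350,160:360]
cv2.imwrite('pics/c38.png',np.hstack([cv2.resize(a,(400,300)),cv2.resize(b,(400,300))])[:,:,::-1])
cv2.imwrite('pics/w38.png',p['img'][:,:,::-1])
E
```

```text
time: 28.82
position: [0.5017, 0.399, 0.0555]
tool_rot: [0.994, 0.108, -0.001, 0.004]
ft_force: [-0.1, 0.3, -1.9]
grip_width: 0.0407
turn [ 0.05 -0.02 -0.02] shift [-0.02 -0.13  1.45]
t 28.975 pos [0.5037 0.4002 0.0581] rv [[0.977, 0.214, 0.003], [0.214, -0.977, -0.004], [0.002, 0.005, -1.0]] F [ 0.9  1.4 -2.1] w 0.0411 q [ 0.5   0.71  1.49 -0.01  0.94  1.86]
```

View pics/c38.png

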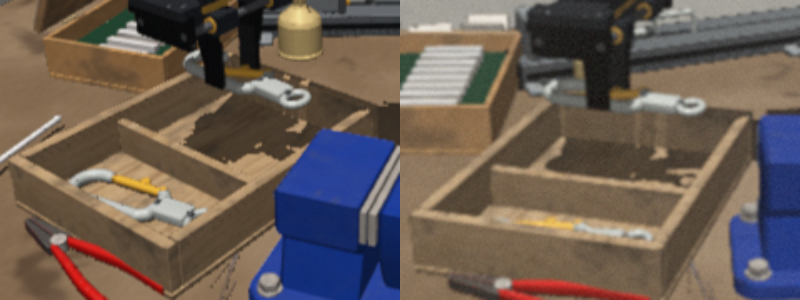

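View pics/w38.png

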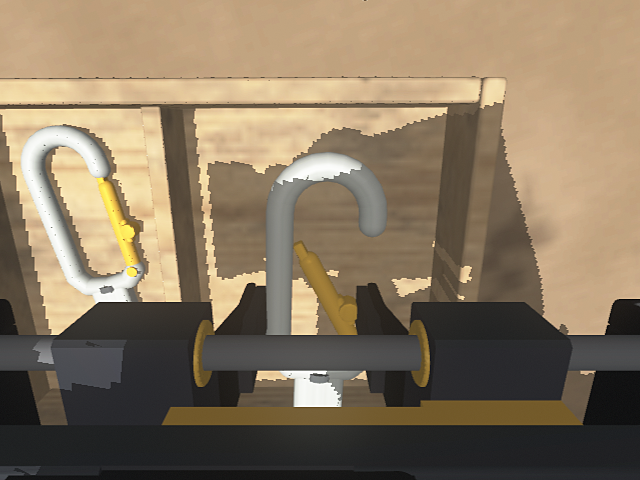

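Run:
```python
from h import *
p=pic('wrist'); s=pic('scene'); d=pic('side'); o=robot.get_obs(); t=np.array(o['position'])
a=np.radians(12.5); x=np.array([np.cos(a),np.sin(a)]);y=np.array([-x[1],x[0]])
f=lambda n,w: print(n,((w-t)[:2]@x).round(4),((w-t)[:2]@y).round(4))
f('far outer',ray(p,320,79,.055)); f('far inner',ray(p,320,105,.055)); f('right outer',ray(p,505,90,.055)); f('div',ray(p,163,200,.044));f('divL',ray(p,143,120,.044))
f('nearouter s1',ray(s,347,257,.055)); f('s2',ray(s,226,335,.055)); f('side R',ray(d,336,262,.055))
f('bow',ray(p,325,152,t[2]+.0335))
to([.502,.405,.0],12.5)
```

```text
far outer 0.1015 -0.0051
far inner 0.0898 -0.0051
right outer 0.0965 -0.0946
div 0.0412 0.0808
divL 0.0832 0.0864
nearouter s1 -0.1288 -0.0828
s2 -0.1216 0.193
side R -0.1291 -0.0581
bow 0.0698 -0.0062
turn [ 0.05 -0.03 -0.02] shift [-0.02 -0.12  1.47]
```

```bash
python3 -m crank '0.05 -0.03 0 0.05 0 0.6 1; 0 0 0 0.05 0 0.6 1; 0 0 0 0 0 0.5 1; 0 0 0 0 0 0.15 1; 0 0 0 0 0 0 1';python3 - <<'E'
from h import *
to([.506,.401,-.0205],12.5); st()
d=pic('side'); s=pic('scene')
a=s['img'][190:370,120:360]; b=d['img'][200:350,160:360]
cv2.imwrite('pics/c39.png',np.hstack([cv2.resize(a,(400,300)),cv2.resize(b,(400,300))])[:,:,::-1])
E
```

```text
time: 29.75
position: [0.5106, 0.4021, -0.0136]
tool_rot: [0.994, 0.108, 0.003, -0.001]
ft_force: [0.2, 0.5, -2.2]
grip_width: 0.041
turn [-0.02 -0.08 -0.03] shift [-0.12  0.    0.17]
t 29.75 pos [ 0.5106  0.4021 -0.0136] rv [[0.977, 0.214, 0.006], [0.214, -0.977, 0.003], [0.007, -0.002, -1.0]] F [ 0.2  0.5 -2.2] w 0.041 q [0.5  0.82 1.5  0.   0.81 1.85]
```

View pics/c39.png

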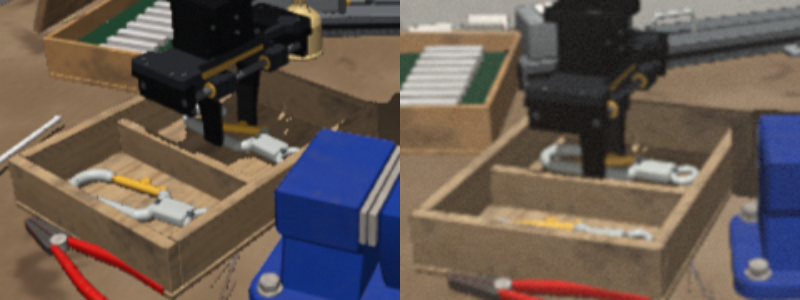

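```bash
python3 -m crank '0 -0.08 0 -0.08 0 0.1 1; 0 0 0 0 0 0.05 1; 0 0 0 0 0 0 1'; python3 -m crank '0 0 0 0 0 0.05 1; 0 0 0 0 0 0 1'
```

```text
time: 30.22
position: [0.5086, 0.4024, -0.0176]
tool_rot: [0.994, 0.108, 0.001, -0.002]
ft_force: [-0.3, -0.6, -2.4]
grip_width: 0.0409
time: 30.48
position: [0.5087, 0.4025, -0.0196]
tool_rot: [0.994, 0.108, 0.002, -0.002]
ft_force: [0.0, -0.7, -2.5]
grip_width: 0.0409
```

```bash
python3 -c "
from h import *
to([.507,.401,-.0213],12.5); st()"
```

```text
turn [-0.04 -0.04 -0.02] shift [-0.05  0.03  0.04]
t 30.475 pos [ 0.5087  0.4025 -0.0196] rv [[0.977, 0.214, 0.003], [0.214, -0.977, 0.004], [0.004, -0.003, -1.0]] F [ 0.  -0.7 -2.5] w 0.0409 q [0.5  0.83 1.51 0.   0.8  1.85]
```

```bash
python3 -m crank '-0.04 -0.04 0 0 0 0.05 1; 0 0 0 0 0 0 1'; python3 -m crank '0 0 0 0 0 0.03 1; 0 0 0 0 0 0 1'
```

```text
time: 30.72
position: [0.5089, 0.4025, -0.0212]
tool_rot: [0.994, 0.108, 0.0, 0.0]
ft_force: [-0.3, -1.0, -1.2]
grip_width: 0.0414
time: 30.98
position: [0.509, 0.4026, -0.0212]
tool_rot: [0.994, 0.108, 0.0, 0.0]
ft_force: [-0.5, -1.4, -3.0]
grip_width: 0.041
```

```bash
python3 -m crank '0 0 0 0 0 0.05 1; 0 0 0 0 0 0.02 1'; python3 -m crank '0 0 0 0 0 0.05 1; 0 0 0 0 0 0.02 1'
python3 - <<'E'
from h import *
st()
d=pic('side'); s=pic('scene')
a=s['img'][230:310,190:310]; b=d['img'][240:300,230:340]
cv2.imwrite('pics/c40.png',np.hstack([cv2.resize(a,(400,300)),cv2.resize(b,(400,300))])[:,:,::-1])
st()
E
```

```text
time: 31.22
position: [0.5091, 0.4026, -0.0212]
tool_rot: [0.994, 0.108, 0.0, 0.0]
ft_force: [-0.5, -1.0, 2.9]
grip_width: 0.041
time: 31.48
position: [0.5091, 0.4026, -0.0213]
tool_rot: [0.994, 0.108, 0.001, 0.0]
ft_force: [-1.0, -0.2, 2.5]
grip_width: 0.0408
t 31.475 pos [ 0.5091  0.4026 -0.0213] rv [[0.977, 0.215, 0.001], [0.215, -0.977, -0.0], [0.001, 0.001, -1.0]] F [-1.  -0.2  2.5] w 0.0408 q [ 0.5   0.83  1.5  -0.    0.81  1.85]
t 31.575 pos [ 0.5091  0.4026 -0.0213] rv [[0.977, 0.215, 0.001], [0.215, -0.977, -0.0], [0.001, 0.001, -1.0]] F [-2.8 -1.6  6.1] w 0.0411 q [ 0.5   0.83  1.5  -0.    0.81  1.85]
```

View pics/c40.png

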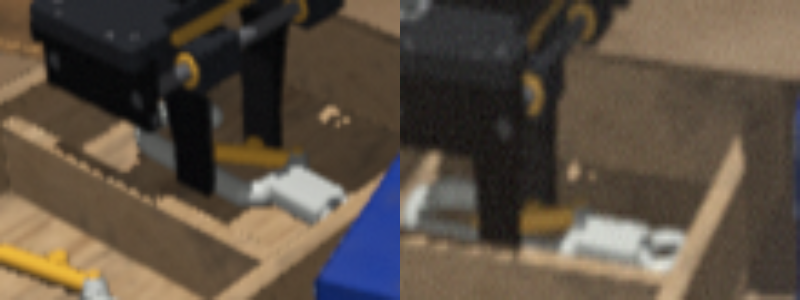

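```bash
python3 -m crank '0 0 0 0 0 -0.02 0; 0 0 0 0 0 0 -0.2; 0 0 0 0 0 0 -0.4; 0 0 0 0 0 0 -0.7; 0 0 0 0 0 0 -0.75'
python3 - <<'E'
from h import *
st()
p=pic('wrist','w41')
E
```

```text
time: 32.2
position: [0.51, 0.4026, -0.0216]
tool_rot: [0.994, 0.108, 0.001, 0.0]
ft_force: [-0.2, -0.7, -0.1]
grip_width: 0.072
t 32.2 pos [ 0.51    0.4026 -0.0216] rv [[0.977, 0.215, 0.002], [0.215, -0.977, -0.0], [0.002, 0.001, -1.0]] F [-0.2 -0.7 -0.1] w 0.072 q [ 0.5   0.83  1.5  -0.    0.81  1.85]
```

View pics/w41.png

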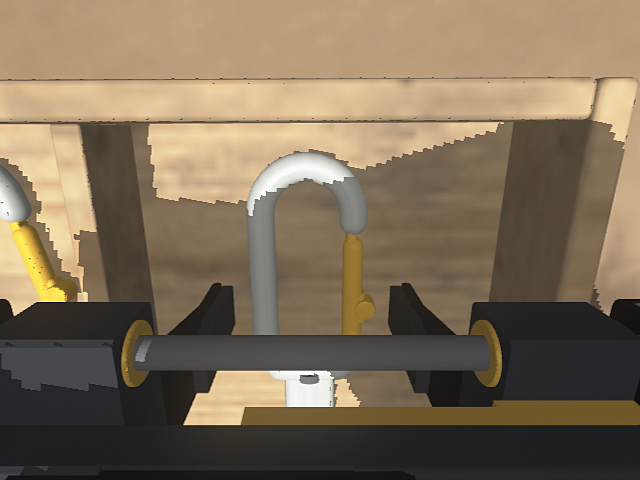

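Hook lies in the compartment, gate shut. Fingers clear on both sides; rise straight up.

```bash
python3 -m crank '0 0 0 0 0 -0.2 -0.75; 0 0 0 0 0 -0.6 -0.75; 0 0 0 0 0 -0.9 -0.75; 0 0 0 0 0 -0.9 -0.75; 0 0 0 0 0 -0.9 -0.75'; python3 -m crank '0 0 0 -0.5 0 -0.5 -0.75; 0 0 0 -0.5 0 -0.5 -0.75; 0 0 0 0 0 0 -0.75'
python3 - <<'E'
from h import *
st()
p=pic('wrist','w42'); s=pic('scene','s42')
E
```

```text
time: 32.88
position: [0.5078, 0.4024, 0.1207]
tool_rot: [0.994, 0.108, -0.001, 0.001]
ft_force: [0.4, -0.3, 1.1]
grip_width: 0.0765
time: 33.25
position: [0.4709, 0.3958, 0.1679]
tool_rot: [0.994, 0.108, 0.004, -0.002]
ft_force: [-0.1, -0.2, 0.7]
grip_width: 0.0762
t 33.25 pos [0.4709 0.3958 0.1679] rv [[0.977, 0.215, 0.008], [0.215, -0.977, 0.005], [0.009, -0.003, -1.0]] F [-0.1 -0.2  0.7] w 0.0762 q [0.52 0.53 1.49 0.   1.11 1.87]
```

View pics/w42.png

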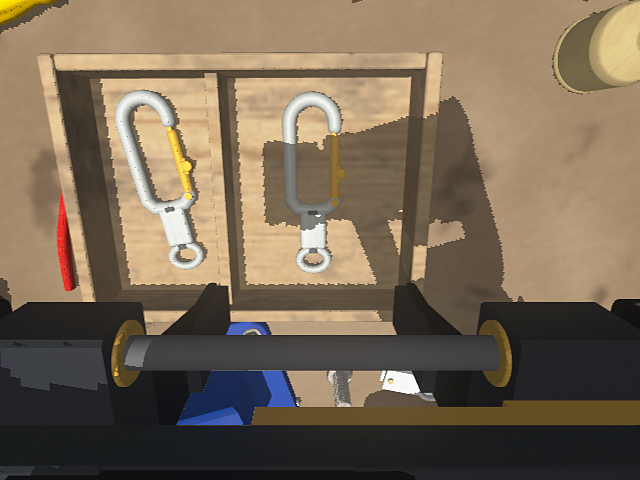

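View pics/s42.png

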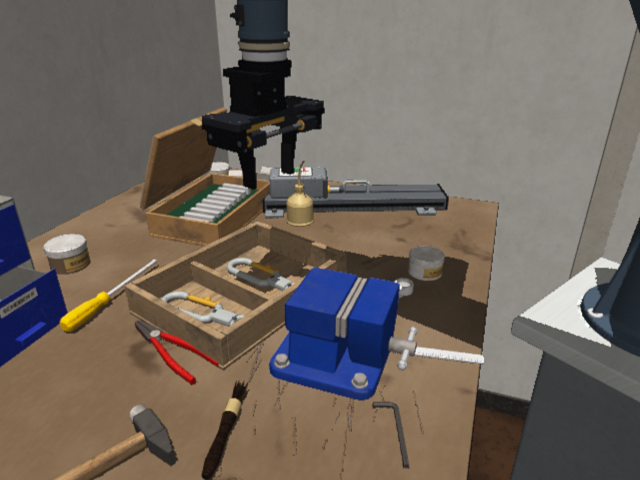

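```bash
python3 -c "
from h import *
print(robot.hand_in()); st()"
```

```text
the job is handed in; nothing more can be done
None
the job is handed in; nothing more can be done
```

The job is done and handed in after 33 s; the hand-in reports no verdict.

- **Clip-on:** I gripped the hook by its shank and pushed it sideways onto the ring. The gate swung in and snapped shut behind the ring.
- **Pull:** I drew it back to the middle of the green band and held it for about 2.4 s. The wrist force read 14.5–15.1 N. The pointer stayed mid-green and the gate stayed shut.
- **Release:** I eased the pointer back to zero with the hook still clipped on. Then I pinched the stud against the spine to open the gate and slid the hook off the ring.
- **Laying down:** I lowered the hook onto the floor of the wide compartment until I felt contact, then opened the fingers.

**Last checks:** the final pictures show the hook flat in the wide compartment with its gate shut, and the ring clear on the gauge. The oil can, tin and tested hook look where they were. The loupe is half hidden behind the vise and looks unmoved. The gripper is well clear.

**What went wrong or disagreed:**
- **Height reading:** the reported tool height was about 32 mm lower than the fingers really were. My first grip closed on air above the hook, and the next landed on top of the shank, pressing about 9 N. I corrected for this from the pictures.
- **Settling at 15 N:** before the hold, the pull briefly slipped back from about 14.5 N to about 12.3–13 N, and I brought it up again. The pointer never neared the red band.

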